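Turn the pulled fuse carriers blades-up in the tray

ROBOT

A 6-joint arm with a two-finger parallel gripper is mounted at the origin on the work surface. World frame = base frame: x ahead of the robot, y to its left, z up, the work surface at z = 0. Lengths are in mm, angles in rad, forces in N, time in s.
With the tool pointing down it reaches from about 400 to 925 mm from the base axis. Payload 12.5 kg.
Tool frame: the origin (TCP) lies midway between the tips of the shut fingers; the grasp point (between the pads) lies 19 mm behind it; z points along the fingers, y is the line along which they close (so a half turn about z gives the same grasp; the last joint's range is limited). The gripper opens to 95 mm and grips with 3 to 60 N. Pads are 20 mm wide; open, the fingers measure 119 mm over their backs; the gripper's body (75 mm by 180 mm) begins 59 mm behind the grasp point.
Start: joints at [1.024, 0.491, 1.559, -0, 1.092, -0.106], TCP at [266.651, 565.282, 214.661] pointing down, gripper open.
Joint ranges: [-3.1, 3.1], [-0.84, 2.19], [0.05, 2.79], [-1.13, 4.28], [0.06, 2.93], [-2.69, 2.69]. Speed limits (rad/s): [2.22, 2.22, 2.79, 3.14, 3.14, 3.14].

INTERFACE

Orientations are given as [roll, pitch, yaw] about the fixed x, y, z axes, in that order (R = Rz(yaw) Ry(pitch) Rx(roll)).
In Python, from cell import * gives the robot as it stands.
- The arm moves only by the tool servo_tool, never from a script. Its argument "moves" is one flat list of numbers, 5 for each row, row after row: the shift along the world's x, y, z as a fraction of full scale, then the turn about the world's z as a fraction of full scale, then the opening, from 0 (shut) to 1 (fully open). A call has 1 to 12 rows; each row is the pose to reach, as a shift and turn from the pose commanded when the call began, turning the shorter way round; what a row does not reach only later rows make up. Full scale, the value 1, is 400 mm for a shift and 180 degrees for a turn. A row lasts 1/12 s, in which the tool goes at most 41.7 mm and 7.16 degrees, less where a joint would pass 70% of its speed; a pose out of reach is approached as far as the arm can. A call with a number of a shift or a turn outside -1 to 1 is refused whole. A call with a gripper value outside its range is refused whole. The fingers move at their own pace and stop on an object; the grip force is fixed at half the most. Time passes only in rows, so rows that repeat a pose let the fingers close. It gives the time, the measured TCP pose, the force, the opening and the grip force at its end, in the units of the state.
- state(): the state, without advancing time (a new reading comes with each control period).
- read_camera(name): name is "side" or "top" or "wrist"; returns (picture, depth): 400x640x3 uint8, blue, green, red; 400x640 float32, mm along the optical axis (not along the pixel's ray), 0 where there is no reading.
- get_calibration(name): a dict with "K" (3x3 intrinsics, pixels), "k1" (the pictures are not rectified: a ray, as slopes to the right and down, at radius r is drawn at 1 + k1 r^2 times it, then the intrinsics apply), "R" (3x3) and "t" (3): a world point X has camera coordinates R X + t. Camera axes: x right, y down, z forward; pixel columns grow to the right and rows downward; lengths in mm; the calibration is good to about 2 mm. A picture is of the moment at which its call begins: read the wrist's pose just before it. get_calibration takes no time and is no camera call; for the wrist camera it gives the pose at the moment of the call.
- job_done(): hands the job in; it is judged then, once.
The state is a dict: "t": time; "joints": joint angles; "qvel": joint speeds; "tau": joint torques, N m; "eef_pos": TCP position; "tcp_rot": TCP orientation; "ft_force": force on the tool from outside, world axes, zero at the start; "moment": the same for the moment, N m; "opening": opening from 0.0 (shut) to 1.0 (fully open); "grip_force": force on a finger pad.
Only numpy, scipy, OpenCV 4.12 (cv2) and the standard library are available. Lean on these libraries where they do the work, as an engineer would, in place of code of your own. Each camera call takes 0.05 s, during which the arm holds its last target. There are 200 camera calls.

TASK

The two porcelain fuse carriers pulled from the fuse box stand on their copper blades on the ledge. Turn each one right over and set it down gently, without dropping or banging the porcelain, in the empty shallow tray that stands by itself, resting flat on its finger ridge with the blades pointing straight up ready for rewiring. Leave the padlock, torch and mallet where they are.

Things in the scene. Friction and masses are not known exactly. Their poses are not given: they have to be found in the camera images.
- carrier_large: the larger porcelain fuse carrier (sizes in mm): 96 long (its x), 44 wide (y), 62 high, about 260 g. Origin: under its centre, midway between its two blade tips; z from blades to ridge, up at the start (it stands on its blades). Above the origin: copper blades 0-15 (at x = +/-37, 3 thick, 18 wide), block 15-46 with flat sides and ends, finger ridge 46-62 (60 long, 24 wide, flat top).
- carrier_small: the smaller porcelain fuse carrier (sizes in mm): 80 long (its x), 36 wide (y), 55 high, about 170 g. Origin: under its centre, midway between its two blade tips; z from blades to ridge, up at the start (it stands on its blades). Above the origin: copper blades 0-13 (at x = +/-29, 3 thick, 16 wide), block 13-41 with flat sides and ends, finger ridge 41-55 (50 long, 21 wide, flat top).
- large_mid (a point): middle of the larger carrier's block, 30.5 mm above its origin, axes as its own; the centre of mass is within 6 mm of it, towards the ridge. Half-turn symmetric about z. Stable on its blades, on either flat end of the block, and on its ridge; turned right over on the tray floor, the origin is 62 mm above that floor.
- small_mid (a point): middle of the smaller carrier's block, 27 mm above its origin, axes as its own; the centre of mass is within 6 mm of it, towards the ridge. Half-turn symmetric about z. Stable on its blades, on either flat end of the block, and on its ridge; turned right over on the tray floor, the origin is 55 mm above that floor.
- tray: the empty shallow stacking tray (one tier, plain grey plastic), fixed to the ledge where it stands, open at the top; in mm: 190 (its x) x 280 (its y) outside, 26 high, walls 4 thick. Origin: centre of its underside, at ledge height; z up. Two more such tiers, 52 mm high together, stand stacked (not to be used) to its right.
- tray_floor (a point): centre of the tray's flat inner floor, 7 mm above the ledge, axes as the tray's. Inside the walls the floor measures 182 (x) x 272 (y) mm; the walls stand 19 mm above it.
- padlock: steel padlock lying flat, in mm: body 44 (its x) x 50 x 20 high, shackle out to 60 along +x. Origin: centre of the body's underside. Not to be moved.
- torch: black torch with a sliding switch, lying along its x, 152 mm long, barrel 35 and head 52 mm across. Origin: near the middle of its length, at ledge height. Not to be moved.
- mallet: small wooden mallet lying on its head, in mm: head 50 (its x) x 86 x 46 high, handle 17 thick out to 165 along -x. Origin: centre of the head's underside. Not to be moved.
Mind the look-alikes: they are no part of the job. What is shaped like the carrier_large but black or green is not meant. Leave any brown look-alike of the carrier_small alone.

How it is judged (in metres and radians):
At the end, for the whole second after the job is handed in: Each carrier lies inside the tray turned over: its z axis within 10 degrees of straight down, its origin within 75 mm (tray x) and 125 mm (tray y) of the tray's centre and within 6 mm of its full height above the tray floor (62 mm large, 55 mm small), at rest (angle between each of carrier_large, carrier_small's own z axis and vertical above 2.97 rad and x of carrier_large in the frame of tray_floor between -0.075 and 0.075 m and y of carrier_large in the frame of tray_floor between -0.125 and 0.125 m and z of carrier_large in the frame of tray_floor between 0.056 and 0.068 m and linear speed of each of carrier_large, carrier_small below 0.02 m/s and angular speed of each of carrier_large, carrier_small below 0.15 rad/s and x of carrier_small in the frame of tray_floor between -0.075 and 0.075 m and y of carrier_small in the frame of tray_floor between -0.125 and 0.125 m and z of carrier_small in the frame of tray_floor between 0.049 and 0.061 m); the robot touches nothing.
It fails at once if the padlock, torch or mallet is moved more than 40 mm (distance of any of padlock, torch, mallet from where it was at the start of the episode above 0.04 m).
It fails at once if the large carrier is dropped or knocked over: out of the fingers it moves faster than 0.6 m/s, as in a fall of 2 cm (linear speed of carrier_large above 0.6 m/s and contact force between carrier_large and the fingers below 0.5 N).
It fails at once if the small carrier is dropped or knocked over: out of the fingers it moves faster than 0.6 m/s, as in a fall of 2 cm (linear speed of carrier_small above 0.6 m/s and contact force between carrier_small and the fingers below 0.5 N).
It fails at once if a carrier is banged: the ledge or the tray pushes on it with more than 150 N (contact force between any of carrier_large, carrier_small and table above 150 N or contact force between any of carrier_large, carrier_small and tray above 150 N).
It also fails if it takes over 72 s, if anything falls off the work surface, if the arm or the gripper's body presses on something with over 40 N, if the wrist force passes 120 N, or if a joint passes its speed limit or range.

## Working session

There is one attempt and no reset: what is moved stays moved. The work goes in short steps, Python scripts to look and compute and a tool call to move; the robot and the scene stay as the last step left them, time stands still between calls to the robot, and variables do not carry over. Pictures are saved under pics/ and viewed, at most 10 in all, crops included, and the job is handed in when it is done.

Besides the shell and the picture viewer there is one more tool, called after "Emit:" by a JSON object that holds its "method" and its "body". servo_tool: Moves the arm, as the interface text tells. Its arguments: {"type":"object","properties":{"moves":{"type":"array"}},"required":["moves"]}

```bash
ls; mkdir -p pics
python3 - <<'E'
from cell import *
import cv2,numpy as np
for n in("top","side"):
    p,d=read_camera(n); cv2.imwrite(f"pics/{n}0.png",p); np.savez(f"{n}0.npz",p=p,d=d)
    c=get_calibration(n); print(n,c)
print(state())
E
```

```text
pics
top {'K': array([[364.2846101 ,   0.        , 322.17097061],
       [  0.        , 364.2846101 , 199.38650589],
       [  0.        ,   0.        ,   1.        ]]), 'k1': -0.048034365049649946, 'R': array([[ 0.01958412, -0.99925343,  0.03330234],
       [-0.98951201, -0.02413964, -0.1424193 ],
       [ 0.14311688, -0.03016391, -0.98924602]]), 't': array([ 47.86889273, 622.60362312, 974.86253415])}
side {'K': array([[504.32575168,   0.        , 312.70848202],
       [  0.        , 504.32575168, 202.61488347],
       [  0.        ,   0.        ,   1.        ]]), 'k1': -0.16013537935993036, 'R': array([[ 0.82592454, -0.56354486, -0.01630502],
       [-0.4277699 , -0.60757157, -0.66923068],
       [ 0.36723504,  0.55970884, -0.74287579]]), 't': array([-476.73200091,  345.76933568, 1132.71992673])}
{'t': 0.1, 'joints': array([ 1.02432448e+00,  4.91467895e-01,  1.55943937e+00,  2.08103317e-05,
        1.09168944e+00, -1.05608595e-01]), 'qvel': array([-1.78122869e-03, -1.63607001e-03, -1.01775120e-03, -1.39983682e-03,
        9.96630251e-04, -3.95269138e-05]), 'tau': array([ 1.58364077e-03, -6.13618040e+01, -2.58604914e+01,  6.92886813e-02,
        4.70333279e-02, -9.50615595e-05]), 'eef_pos': array([266.55597113, 565.04550693, 214.12216511]), 'tcp_rot': array([-3.14059613e+00, -1.24195082e-04,  2.70071974e+00]), 'ft_force': array([ 0.12122065,  0.04243053, -0.62966451]), 'moment': array([-0.05680042, -0.00141621, -0.03114486]), 'grip_force': 0.0, 'opening': 0.9996974173240081}
```

View pics/top0.png

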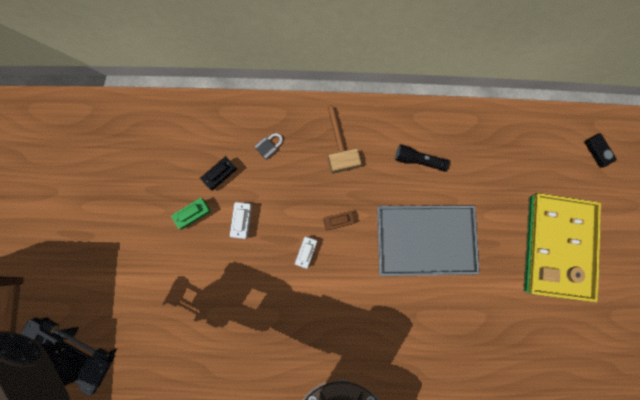

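View pics/side0.png

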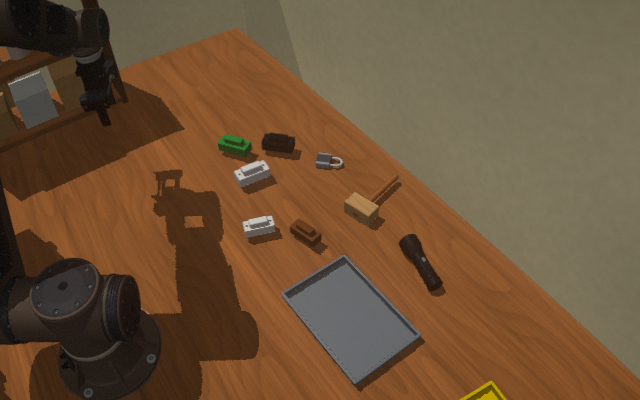

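```bash
cat > h.py <<'E'
from cell import *
import cv2,numpy as np
def grab(n):
    c=get_calibration(n); p,d=read_camera(n); return p,d,c
def world(d,c):
    v,u=np.mgrid[0:d.shape[0],0:d.shape[1]].astype(np.float32)
    D=np.array([c["k1"],0,0,0],float)
    q=cv2.undistortPoints(np.stack([u.ravel(),v.ravel()],1)[:,None],c["K"],D)[:,0]
    q=np.c_[q,np.ones(len(q))]*d.ravel()[:,None]
    return ((q-c["t"])@c["R"]).reshape(d.shape+(3,))
def white(p):
    h=cv2.cvtColor(p,cv2.COLOR_BGR2HSV); return (h[...,1]<50)&(h[...,2]>150)
def blobs(n="top",box=(100,900,-300,500),zmin=8):
    p,d,c=grab(n); W=world(d,c)
    m=white(p)&(d>0)&(W[...,0]>box[0])&(W[...,0]<box[1])&(W[...,1]>box[2])&(W[...,1]<box[3])&(W[...,2]>zmin)
    k,l,s,ce=cv2.connectedComponentsWithStats(m.astype(np.uint8))
    for i in range(1,k):
        if s[i,4]<40: continue
        P=W[l==i]; z=np.percentile(P[:,2],[2,50,98])
        r=cv2.minAreaRect(P[:,:2].astype(np.float32))
        print(ce[i].round(),s[i,4],"z",z.round(),"rect",np.round(r[0],1),np.round(r[1],1),round(r[2],1))
    return p,W
E
python3 - <<'E'
from h import *
p,W=blobs("top"); 
blobs("side")
p,d,c=grab("top");W=world(d,c)
for u,v in [(428,240),(380,207),(476,207),(479,273),(380,274),(266,150),(345,160),(422,158),(341,219),(565,250),(528,290),(205,213),(219,173),(560,198)]: print(u,v,W[v,u].round())
x=cv2.resize(p[100:310,150:500],None,fx=2.2,fy=2.2,interpolation=2);cv2.imwrite("pics/c1.png",x)
E
```

```text
[276. 137.] 51 z [ 9. 14. 17.] rect [804.5 201.2] [38.  32.2] 45.5
[239. 221.] 478 z [43. 48. 64.] rect [558.1 288.1] [43.7 96.3] 85.4
[305. 252.] 351 z [38. 43. 58.] rect [474.3 104.2] [35.1 80. ] 71.4
[250. 169.] 230 z [41. 48. 64.] rect [556.5 285.8] [45.9 93.7] 85.0
[257. 222.] 211 z [36. 44. 58.] rect [471.7 102.9] [39.  78.8] 70.7
428 240 [ 515. -247.   11.]
380 207 [ 476.   92. 1051.]
476 207 [ 616. -399.   -2.]
479 273 [ 423. -400.    1.]
380 274 [ 418. -104.   27.]
266 150 [765. 227.  22.]
345 160 [737.  -1.  43.]
422 158 [ 749. -224.   43.]
341 219 [567.   9.  55.]
565 250 [ 492. -645.   35.]
528 290 [ 378. -530.   29.]
205 213 [576. 387.  38.]
219 173 [686. 349.  60.]
560 198 [ 641. -629.   51.]
```

View pics/c1.png

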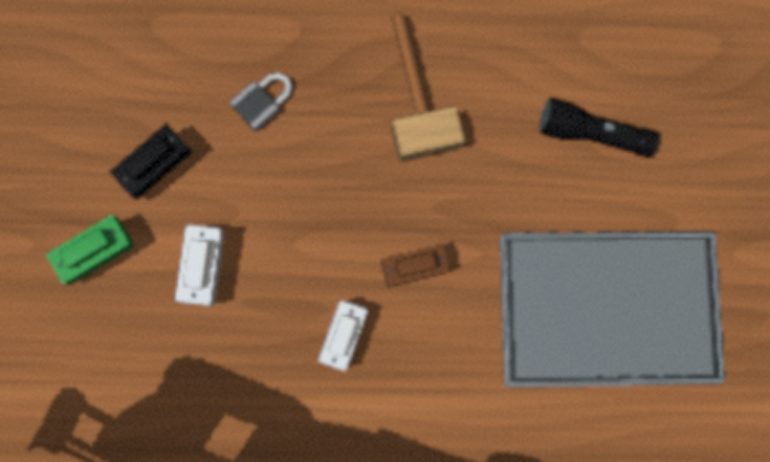

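Emit:
{"method": "servo_tool", "body": {"moves": [0.642, -0.689, -0.335, 0.115, 0.75, 0.642, -0.689, -0.335, 0.115, 0.75, 0.642, -0.689, -0.335, 0.115, 0.75, 0.642, -0.689, -0.335, 0.115, 0.75, 0.642, -0.689, -0.335, 0.115, 0.75, 0.642, -0.689, -0.335, 0.115, 0.75, 0.642, -0.689, -0.335, 0.115, 0.75, 0.642, -0.689, -0.335, 0.115, 0.75, 0.642, -0.689, -0.335, 0.115, 0.75, 0.642, -0.689, -0.335, 0.115, 0.75, 0.642, -0.689, -0.335, 0.115, 0.75, 0.642, -0.689, -0.335, 0.115, 0.75]}}

```text
t: 1.25
eef_pos: [523.9, 288.6, 80.0]
tcp_rot: [-3.141, -0.001, 3.059]
ft_force: [0.2, 0.7, -0.8]
opening: 0.75
grip_force: 0.0
```

Emit:
{"method": "servo_tool", "body": {"moves": [0, 0.002, -0.08, 0, 0.75, 0, 0.002, -0.165, 0, 0.75, 0, 0.002, -0.165, 0, 0.75, 0, 0.002, -0.165, 0, 0.3, 0, 0.002, -0.165, 0, 0, 0, 0.002, -0.165, 0, 0, 0, 0.002, -0.165, 0, 0, 0, 0.002, -0.165, 0, 0]}}

```text
t: 1.92
eef_pos: [523.9, 290.9, 16.1]
tcp_rot: [3.14, 0.002, 3.062]
ft_force: [0.5, -0.3, 5.1]
opening: 0.464
grip_force: 30.0
```

Emit:
{"method": "servo_tool", "body": {"moves": [0, 0, 0.01, 0, 0, 0, 0, 0.02, 0, 0, 0, 0, 0.03, 0, 0, 0, 0, 0.04, 0, 0, 0, 0, 0.05, 0, 0, 0, 0, 0.06, 0, 0, 0, 0, 0.07, 0, 0, 0, 0, 0.08, 0, 0, 0, 0, 0.09, 0, 0, 0, 0, 0.1, 0, 0, 0, 0, 0.1, 0, 0, 0, 0, 0.1, 0, 0]}}

```text
t: 2.92
eef_pos: [523.5, 290.5, 54.9]
tcp_rot: [3.141, 0.0, 3.062]
ft_force: [1.0, 0.9, -3.9]
opening: 0.458
grip_force: 30.0
```

Run:
```python
from h import *
p,d,c=grab("side"); x1=cv2.resize(p[100:260,170:370],None,fx=2,fy=2,interpolation=2)
p,d,c=grab("wrist"); x2=cv2.resize(p,(400,250)); 
cv2.imwrite("pics/g1.png",np.hstack([x1,cv2.copyMakeBorder(x2,0,70,0,0,0)]))
s=state();print(s["opening"],s["ft_force"],s["moment"],s["grip_force"],s["eef_pos"])
```

```text
0.4613899701393362 [-0.74220042  0.04594483 -3.44321489] [0.05149682 0.12892348 0.01329959] 29.986468479037285 [523.36266882 290.42358854  54.51340338]
```

View pics/g1.png

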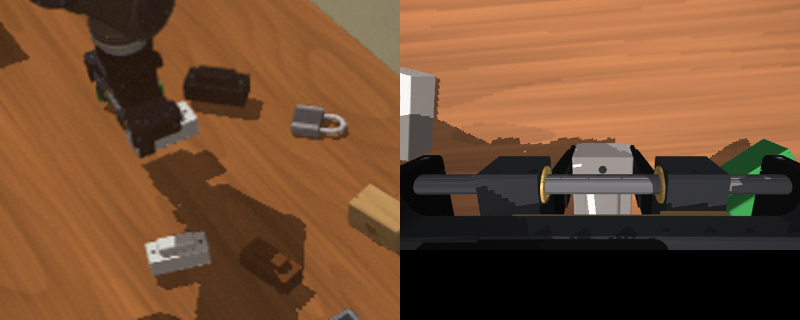

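Run:
```python
from h import *
p,W=blobs("side",zmin=3); blobs("top",zmin=3)
m=white(p)&(abs(W[...,0]-560)<90)&(abs(W[...,1]-287)<50)&(W[...,2]>3)
P=W[m]; o=np.argsort(P[:,0]); print(P[o][::12].round())
```

```text
[263. 156.] 47 z [78. 82. 86.] rect [596.4 279. ] [48.2 20.8] 64.3
[250. 224.] 123 z [36. 43. 57.] rect [453.  108.9] [39.3 39.6] 70.9
[276. 138.] 60 z [11. 14. 17.] rect [804.1 200.6] [40.1 31.9] 45.7
[244. 206.] 63 z [ 79.  84. 306.] rect [588.  264.7] [68.9 21.1] 38.0
[303. 259.] 190 z [38. 43. 59.] rect [455.6 110.3] [35.6 40.6] 71.3
[[577. 262.  87.]
 [593. 268.  81.]
 [597. 305.  78.]
 [601. 264.  83.]]
```

Run:
```python
from h import *
z=np.load("top0.npz");W=world(z["d"],get_calibration("top"))
for n in("top","side"):
    if n=="side":
        z=np.load("side0.npz");W=world(z["d"],get_calibration("side"))
    b=(W[...,0]>390)&(W[...,0]<640)&(W[...,1]<-80)&(W[...,1]>-420)&(z["d"]>0)
    p=z["p"].astype(int); g=(p.max(2)-p.min(2)<30)&b&(W[...,2]>-5)&(W[...,2]<40)
    k,l,s,c=cv2.connectedComponentsWithStats(g.astype(np.uint8)); i=1+s[1:,4].argmax(); P=W[l==i]
    r=cv2.minAreaRect(P[P[:,2]>15][:,:2].astype(np.float32)); print(n,r,np.percentile(P[:,2],[2,50,98]))
    r=cv2.minAreaRect(P[:,:2].astype(np.float32)); print(n,r)
```

```text
top ((514.9494018554688, -242.60711669921875), (195.11676025390625, 287.481201171875), 1.3750030994415283) [ 2.58469506  7.78092591 28.20756775]
top ((517.358642578125, -249.06097412109375), (203.10186767578125, 300.63299560546875), 1.418307900428772)
side ((513.5443115234375, -243.8238983154297), (199.19293212890625, 288.72216796875), 1.753658413887024) [ 1.90569133  6.7588686  27.00843219]
side ((517.73046875, -243.7600860595703), (208.6488037109375, 288.3040771484375), 1.9887412786483765)
```

Emit:
{"method": "servo_tool", "body": {"moves": [0, 0, 0.1, 0, 0, 0, 0, 0.19, 0, 0, -0.01, -0.07, 0.19, -0.04, 0, -0.02, -0.14, 0.19, -0.08, 0, -0.03, -0.21, 0.19, -0.12, 0, -0.04, -0.28, 0.19, -0.16, 0, -0.06, -0.35, 0.19, -0.2, 0, -0.07, -0.42, 0.19, -0.24, 0, -0.09, -0.49, 0.19, -0.28, 0, -0.1, -0.55, 0.19, -0.32, 0, -0.12, -0.6, 0.19, -0.36, 0, -0.133, -0.65, 0.19, -0.4, 0]}}

```text
t: 4.12
eef_pos: [469.5, 29.4, 130.6]
tcp_rot: [-3.141, -0.0, 1.805]
ft_force: [0.5, -0.2, -2.6]
opening: 0.464
grip_force: 30.0
```

Emit:
{"method": "servo_tool", "body": {"moves": [0, -0.05, -0.05, -0.035, 0, 0, -0.098, -0.12, -0.066, 0, 0, -0.098, -0.18, -0.066, 0, 0, -0.098, -0.23, -0.066, 0, 0, -0.098, -0.26, -0.066, 0, 0, -0.098, -0.274, -0.066, 0, 0, -0.098, -0.274, -0.066, 0]}}

```text
t: 4.7
eef_pos: [469.9, -8.7, 20.1]
tcp_rot: [-3.14, -0.0, 1.605]
ft_force: [-0.6, 0.3, -2.7]
opening: 0.461
grip_force: 30.0
```

Run:
```python
from h import *
p,W=blobs("top",zmin=3,box=(400,560,-130,60)); cv2.imwrite("pics/g2.png",cv2.resize(p[180:300,280:440],None,fx=4,fy=4,interpolation=2))
p,W=blobs("side",zmin=3,box=(400,560,-130,60))
m=white(p)&(abs(W[...,0]-470)<40)&(abs(W[...,1]+50)<60)&(W[...,2]>3)
P=W[m]; o=np.argsort(P[:,1]); print(P[o][::12].round()); print(state()["ft_force"],state()["eef_pos"])
```

```text
[[481. -34.  60.]
 [490. -10.  49.]
 [474.  -2.  48.]]
[-0.51286042 -0.01556041 -2.55862201] [470.53909956  -8.67683587  21.48066259]
```

View pics/g2.png

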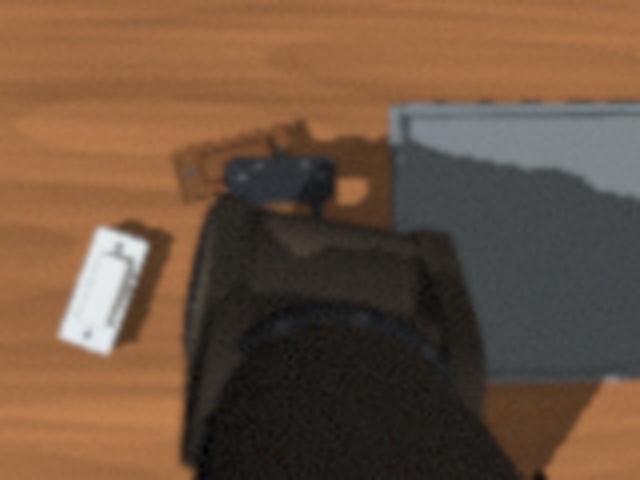

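```bash
cat >> h.py <<'E'
def wr(name,y=(-400,400),x=(350,650)):
    p,d,c=grab("wrist"); W=world(d,c); s=state(); print("tcp",s["eef_pos"].round(1),s["tcp_rot"].round(3),"F",s["ft_force"].round(1),"cam",(-c["R"].T@c["t"]).round())
    h=cv2.cvtColor(p,cv2.COLOR_BGR2HSV); m=(h[...,1]<70)&(h[...,2]>70)&(d>0)
    cv2.imwrite(name,cv2.resize(p,(480,300))); return p,W,m
E
python3 - <<'E'
from h import *
p,W,m=wr("pics/w1.png")
np.savez("w.npz",p=p,W=W)
for v in range(150,400,16): print(v,W[v,320].round(),p[v,320], W[v,300].round(), W[v,345].round())
E
```

```text
tcp [470.7  -8.7  21.8] [3.14  0.    1.605] F [-1.2  0.4 -3.7] cam [468.  62. 191.]
150 [467.  44.  -2.] [ 79 120 187] [456.  44.  -1.] [481.  45.   0.]
166 [467.  35.   1.] [ 79 121 186] [456.  35.  -1.] [481.  36.   0.]
182 [467.  26.   0.] [ 77 121 184] [456.  26.  -0.] [482.  26.  -1.]
198 [468.  17.  -0.] [ 78 119 184] [456.  16.   0.] [482.  17.   0.]
214 [468.   6.  -2.] [ 77 119 183] [456.   7.   0.] [483.   8.   0.]
230 [468.   5.  22.] [150 155 164] [458.   4.  21.] [481.   5.  23.]
246 [468.   4.  45.] [150 155 165] [459.   4.  44.] [480.   5.  45.]
262 [469.  -0.  52.] [249 251 251] [460.  -1.  51.] [480.  -1.  50.]
278 [469.  -9.  51.] [255 255 255] [460.  -9.  50.] [480.  -8.  50.]
294 [469.  20. 116.] [115 112 115] [464.  20. 116.] [475.  20. 116.]
310 [469.  15. 116.] [128 129 136] [464.  15. 116.] [475.  15. 115.]
326 [470. -23.  67.] [147 150 159] [461. -23.  66.] [480. -23.  66.]
342 [470. -31.  66.] [149 152 160] [461. -31.  66.] [480. -30.  67.]
358 [469.  17. 136.] [31 28 29] [465.  17. 135.] [474.  18. 136.]
374 [469.  17. 140.] [32 29 29] [465.  17. 139.] [474.  17. 139.]
390 [469.  17. 143.] [16 15 16] [466.  17. 144.] [473.  18. 144.]
```

View pics/w1.png

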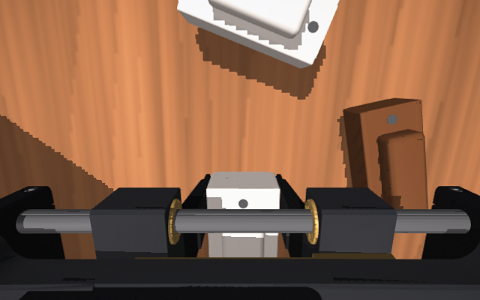

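Emit:
{"method": "servo_tool", "body": {"moves": [0, -0.01, 0, 0.0, 0, 0, -0.02, 0, 0.0, 0, 0, -0.028, 0, 0.0, 0, 0, -0.034, 0, 0.0, 0, 0, -0.038, 0, 0.0, 0]}}

```text
t: 5.27
eef_pos: [470.7, -22.7, 21.9]
tcp_rot: [3.14, -0.001, 1.604]
ft_force: [3.3, 27.8, 7.5]
opening: 0.459
grip_force: 30.0
```

Emit:
{"method": "servo_tool", "body": {"moves": [0, -0.002, 0.012, 0, 0, 0, -0.005, 0.024, 0, 0, 0, -0.01, 0.036, 0, 0, 0, -0.015, 0.047, 0, 0, 0, -0.02, 0.058, 0, 0, 0, -0.025, 0.068, 0, 0]}}

```text
t: 5.77
eef_pos: [470.4, -34.4, 48.8]
tcp_rot: [3.141, 0.0, 1.605]
ft_force: [-0.0, -0.4, -3.9]
opening: 0.461
grip_force: 30.0
```

```bash
cat >> h.py <<'E'
def tilt(name="pics/x.png",cols=(290,315,340)):
    # near-end faces in the wrist view, x/y/z down some columns
    p,W,m=wr(name)
    for v in range(120,360,12):
        q=[W[v,c] for c in cols]; 
        print(v,*[f"({a[0]:.0f},{a[1]:.0f},{a[2]:.0f})" for a in q], p[v,315])
E
python3 -c "
from h import *
tilt()"
```

```text
tcp [470.7 -34.6  49.3] [3.14  0.    1.604] F [ 1.  -0.5 -2.2] cam [468.  36. 218.]
120 (447,34,0) (463,34,-1) (478,35,-1) [ 86 131 204]
132 (447,27,0) (463,27,-1) (479,28,0) [ 86 131 204]
144 (447,19,-1) (463,20,-1) (479,20,-1) [ 86 131 205]
156 (447,12,0) (463,12,1) (479,12,-1) [ 85 131 204]
168 (447,4,-1) (464,4,-0) (480,5,-1) [ 85 132 205]
180 (447,-4,-1) (464,-4,-0) (480,-3,-1) [ 85 131 203]
192 (447,-12,-1) (464,-12,-1) (481,-11,-1) [ 86 131 202]
204 (448,-20,0) (464,-20,-0) (481,-19,-1) [ 86 131 203]
216 (448,-29,-0) (464,-28,0) (481,-28,-1) [102 137 198]
228 (454,-16,63) (466,-16,63) (478,-15,62) [167 172 182]
240 (455,-18,75) (466,-17,75) (477,-17,75) [167 173 183]
252 (455,-21,80) (466,-21,80) (477,-21,79) [247 249 251]
264 (455,-28,79) (466,-27,80) (477,-27,79) [247 250 252]
276 (455,-34,78) (466,-34,77) (478,-33,79) [247 249 252]
288 (461,-5,142) (468,36,218) (473,-5,142) [94 92 94]
300 (461,-7,144) (467,-7,144) (473,-7,144) [127 125 126]
312 (455,-54,76) (467,-43,92) (478,-42,93) [249 251 253]
324 (455,-61,74) (467,-48,94) (478,-48,92) [148 153 162]
336 (455,-68,74) (467,-55,91) (478,-54,92) [148 152 161]
348 (463,-8,160) (468,-8,160) (473,-8,160) [32 29 29]
```

Emit:
{"method": "servo_tool", "body": {"moves": [0, 0.04, 0, 0, 0, 0, 0.08, -0.02, 0, 0, 0, 0.08, -0.05, 0, 0, 0, 0.08, -0.068, 0, 0, 0, 0.08, -0.074, 0, 0.2, 0, 0.08, -0.074, 0, 0.4, 0, 0.08, -0.074, 0, 0.43, 0, 0.08, -0.074, 0, 0.44]}}

```text
t: 6.48
eef_pos: [470.3, -2.3, 18.7]
tcp_rot: [-3.142, 0.0, 1.604]
ft_force: [0.1, -1.0, -3.2]
opening: 0.461
grip_force: 30.0
```

Emit:
{"method": "servo_tool", "body": {"moves": [0, 0, 0, 0, 0.45, 0, 0, 0, 0, 0.455, 0, 0, 0, 0, 0.455]}}

```text
t: 6.73
eef_pos: [470.3, -2.1, 18.7]
tcp_rot: [3.141, 0.0, 1.605]
ft_force: [0.3, -0.7, -3.5]
opening: 0.466
grip_force: 30.0
```

Emit:
{"method": "servo_tool", "body": {"moves": [0, 0, 0, 0, 0.46]}}

```text
t: 6.82
eef_pos: [470.3, -2.0, 18.7]
tcp_rot: [3.141, 0.0, 1.605]
ft_force: [0.7, -0.0, -3.8]
opening: 0.463
grip_force: 16.1
```

Emit:
{"method": "servo_tool", "body": {"moves": [0, 0, 0, 0, 0.463, 0, 0, 0.01, 0, 0.463, 0, 0, 0.02, 0, 0.463, 0, -0.005, 0.03, 0, 0.463, 0, -0.01, 0.04, 0, 0.463, 0, -0.015, 0.05, 0, 0.463, 0, -0.015, 0.05, 0, 0.463]}}

```text
t: 7.4
eef_pos: [470.6, -8.3, 39.6]
tcp_rot: [3.14, 0.0, 1.604]
ft_force: [-0.2, -0.1, 1.2]
opening: 0.46
grip_force: 0.2
```

```bash
python3 -c "
from h import *
tilt()"|tail -13
```

```text
204 (452,18,38) (465,18,37) (478,19,37) [130 135 143]
216 (453,14,46) (466,14,47) (468,62,209) [236 240 241]
228 (453,7,45) (466,8,46) (478,8,45) [236 239 241]
240 (453,1,46) (466,1,45) (479,1,45) [236 239 241]
252 (453,-6,45) (466,-0,58) (478,1,60) [154 160 169]
264 (453,-12,46) (466,-5,61) (478,-4,62) [235 240 241]
276 (453,-19,47) (467,-11,62) (478,-10,62) [236 240 241]
288 (461,21,133) (467,21,133) (474,22,134) [83 81 83]
300 (461,18,134) (468,19,134) (474,19,135) [110 108 110]
312 (453,-41,45) (467,-30,62) (479,-30,61) [128 132 140]
324 (453,-48,46) (467,-37,62) (480,-36,62) [127 131 139]
336 (454,-56,46) (467,-44,62) (480,-44,61) [127 131 139]
348 (463,17,150) (468,17,150) (473,18,151) [27 25 25]
```

Emit:
{"method": "servo_tool", "body": {"moves": [0, 0, 0, 0, 0.55, 0, 0.03, 0, 0, 0.55, 0, 0.048, -0.019, 0, 0.55, 0, 0.048, -0.019, 0, 0.459, 0, 0.048, -0.019, 0, 0.459, 0, 0.048, -0.019, 0, 0.459, 0, 0.048, -0.019, 0, 0.459]}}

```text
t: 8.03
eef_pos: [470.1, 11.1, 30.9]
tcp_rot: [-3.141, -0.0, 1.605]
ft_force: [0.1, -0.4, -1.3]
opening: 0.464
grip_force: 14.0
```

Emit:
{"method": "servo_tool", "body": {"moves": [0, 0, 0.01, 0, 0.459, 0, 0, 0.02, 0, 0.459, 0, -0.003, 0.03, 0, 0.459, 0, -0.006, 0.04, 0, 0.459, 0, -0.01, 0.05, 0, 0.459, 0, -0.01, 0.05, 0, 0.459]}}

```text
t: 8.53
eef_pos: [470.6, 6.9, 51.9]
tcp_rot: [3.14, 0.0, 1.605]
ft_force: [-0.4, -0.3, -3.0]
opening: 0.462
grip_force: 18.0
```

```bash
python3 -c "
from h import *
tilt()"|tail -13
```

```text
204 (448,20,0) (464,20,-1) (481,21,-0) [ 75 117 181]
216 (448,12,1) (465,12,-1) (482,13,0) [ 75 116 180]
228 (448,3,-1) (465,4,-0) (482,4,-1) [ 72 115 179]
240 (453,14,52) (466,14,52) (479,15,53) [136 140 148]
252 (454,13,66) (466,14,69) (478,14,67) [243 246 247]
264 (454,7,66) (466,7,66) (479,8,67) [239 242 244]
276 (454,0,66) (467,1,67) (479,1,66) [239 243 244]
288 (461,37,147) (467,36,144) (474,37,146) [86 83 85]
300 (461,34,146) (468,34,147) (474,35,148) [114 112 114]
312 (454,-20,66) (467,-9,83) (479,-10,82) [124 129 137]
324 (454,-27,66) (467,-16,82) (479,-15,83) [131 135 143]
336 (454,-35,66) (468,-22,83) (479,-21,83) [131 135 144]
348 (463,33,163) (468,33,164) (473,33,163) [29 26 27]
```

Emit:
{"method": "servo_tool", "body": {"moves": [0, 0, -0.015, 0, 0.459, 0, 0, -0.03, 0, 0.459, 0, 0, -0.035, 0, 0.46, 0, 0, -0.035, 0, 0.461, 0, 0, -0.035, 0, 0.461]}}

```text
t: 9.0
eef_pos: [470.1, 7.3, 36.6]
tcp_rot: [-3.141, -0.0, 1.605]
ft_force: [-0.8, -0.4, -2.4]
opening: 0.463
grip_force: 8.3
```

Emit:
{"method": "servo_tool", "body": {"moves": [0, 0, 0.01, 0, 0.461, 0, 0, 0.02, 0, 0.461, 0, 0, 0.03, 0, 0.461, 0, 0, 0.03, 0, 0.461]}}

```text
t: 9.33
eef_pos: [470.6, 7.3, 50.1]
tcp_rot: [3.14, 0.0, 1.605]
ft_force: [-0.3, 0.5, -1.5]
opening: 0.464
grip_force: 8.3
```

```bash
python3 -c "
from h import *
tilt()"|tail -13
```

```text
204 (448,21,1) (464,21,-1) (481,22,-0) [ 77 119 185]
216 (448,13,-0) (465,13,-0) (482,14,1) [ 77 120 186]
228 (452,19,43) (466,19,44) (479,20,43) [173 179 190]
240 (453,16,54) (466,16,54) (479,16,53) [173 179 190]
252 (454,13,64) (466,13,63) (479,14,64) [172 179 189]
264 (454,7,65) (466,8,65) (479,8,65) [234 238 244]
276 (454,-1,62) (467,0,64) (479,0,62) [234 238 245]
288 (461,37,144) (467,37,144) (474,37,144) [88 86 88]
300 (461,34,144) (468,34,144) (474,35,145) [118 116 117]
312 (453,-25,56) (467,-12,76) (479,-12,76) [238 242 249]
324 (453,-34,54) (467,-21,73) (480,-20,74) [139 144 152]
336 (453,-43,52) (468,-28,72) (480,-28,72) [139 143 152]
348 (463,33,161) (468,33,161) (473,33,160) [30 26 27]
```

Emit:
{"method": "servo_tool", "body": {"moves": [0, -0.005, 0.01, 0, 0.461, 0, -0.01, 0.02, 0, 0.461, 0, -0.015, 0.03, 0, 0.461, 0, -0.02, 0.04, 0, 0.461, 0, -0.025, 0.05, 0, 0.461, 0, -0.03, 0.06, 0, 0.461, 0, -0.04, 0.07, 0, 0.461, 0, -0.05, 0.08, 0, 0.461, 0, -0.06, 0.09, 0, 0.461, 0, -0.06, 0.09, 0, 0.461]}}

```text
t: 10.22
eef_pos: [470.6, -17.5, 85.8]
tcp_rot: [3.14, 0.0, 1.604]
ft_force: [0.5, -0.5, -2.5]
opening: 0.463
grip_force: 7.8
```

```bash
python3 -c "
from h import *
tilt()"|tail -14
```

```text
192 (444,-3,-0) (465,13,72) (483,-2,-1) [105 149 239]
204 (444,-13,0) (465,7,75) (483,-12,-1) [107 152 244]
216 (453,3,88) (465,4,87) (478,4,88) [248 247 247]
228 (453,-2,92) (466,-2,91) (478,-1,92) [248 247 247]
240 (468,53,255) (466,-7,95) (479,-7,94) [248 246 247]
252 (453,-13,96) (466,-12,97) (479,-12,97) [248 246 247]
264 (454,-17,101) (466,-17,101) (479,-17,100) [248 246 247]
276 (445,-75,-1) (466,-31,86) (480,-30,86) [249 247 248]
288 (461,12,180) (467,12,179) (474,12,179) [89 87 89]
300 (461,10,181) (468,10,181) (474,10,181) [118 116 118]
312 (446,-104,6) (466,-103,6) (487,-102,7) [51 49 48]
324 (447,-102,25) (467,-101,26) (486,-101,25) [77 75 75]
336 (446,-127,6) (467,-126,6) (488,-125,7) [77 76 75]
348 (463,8,197) (468,8,197) (473,8,196) [30 27 28]
```

Emit:
{"method": "servo_tool", "body": {"moves": [0, -0.03, 0.003, 0, 0.461, 0, -0.06, 0.003, 0, 0.461, 0, -0.075, 0.003, 0, 0.461, 0, -0.087, 0.003, 0, 0.461, 0, -0.1, 0.003, 0, 0.461, 0, -0.11, 0.003, 0, 0.461, 0, -0.12, 0.003, 0, 0.461, 0, -0.13, 0.003, 0, 0.461, 0, -0.14, 0.003, 0, 0.461, 0, -0.145, 0.003, 0, 0.461]}}

```text
t: 11.1
eef_pos: [470.5, -75.1, 86.5]
tcp_rot: [3.141, 0.0, 1.605]
ft_force: [0.2, 1.1, 1.4]
opening: 0.464
grip_force: 7.6
```

```bash
python3 -c "
from h import *
tilt()"|tail -14
```

```text
192 (444,-61,-0) (465,-43,81) (478,-42,81) [133 189 251]
204 (444,-71,-0) (465,-49,83) (478,-49,82) [127 181 251]
216 (453,-53,93) (465,-53,92) (478,-52,92) [252 251 252]
228 (453,-58,96) (466,-58,95) (478,-58,95) [252 251 252]
240 (453,-64,97) (466,-64,98) (478,-63,97) [252 251 252]
252 (454,-70,98) (466,-70,98) (479,-69,98) [252 251 252]
264 (454,-76,99) (466,-75,101) (479,-75,100) [252 251 252]
276 (445,-129,7) (466,-90,84) (480,-89,85) [255 255 255]
288 (461,-46,180) (467,-45,181) (474,-45,181) [96 94 96]
300 (461,-48,183) (467,-48,181) (474,-48,181) [128 126 128]
312 (446,-161,8) (466,-161,7) (487,-160,7) [84 83 82]
324 (446,-172,7) (467,-172,7) (487,-171,7) [85 83 82]
336 (446,-184,7) (467,-184,6) (488,-183,7) [84 82 81]
348 (463,-49,198) (468,-49,198) (473,-49,198) [32 29 29]
```

Emit:
{"method": "servo_tool", "body": {"moves": [0, -0.012, 0.001, 0, 0.461, 0, -0.024, 0.003, 0, 0.461, 0, -0.03, 0.005, 0, 0.461, 0, -0.03, 0.02, 0, 0.461, 0, 0, 0.02, 0, 0.461, 0, 0.03, 0.015, 0, 0.461, 0, 0.03, 0.005, 0, 0.461, 0, 0.03, -0.005, 0, 0.461, 0, 0.03, -0.01, 0, 0.461, 0, 0.03, -0.01, 0, 0.461]}}

```text
t: 11.98
eef_pos: [470.4, -62.7, 82.0]
tcp_rot: [3.141, 0.0, 1.606]
ft_force: [0.4, -0.8, 0.8]
opening: 0.462
grip_force: 8.2
```

```bash
python3 -c "
from h import *
tilt()"|tail -14
```

```text
192 (444,-48,-1) (465,-29,84) (478,-28,85) [113 160 247]
204 (452,-37,76) (465,-35,86) (478,-34,86) [112 157 246]
216 (453,-39,95) (465,-38,95) (478,-38,95) [250 251 252]
228 (454,-45,95) (466,-44,97) (478,-44,96) [250 251 252]
240 (454,-50,97) (466,-50,96) (478,-50,95) [252 251 252]
252 (454,-57,96) (466,-56,97) (478,-56,96) [250 251 252]
264 (454,-63,97) (466,-62,97) (479,-62,97) [250 251 252]
276 (447,-105,24) (466,-77,80) (480,-77,80) [255 255 255]
288 (461,-33,175) (467,-33,176) (474,-33,175) [96 94 96]
300 (461,-36,177) (467,-35,177) (474,-35,178) [128 125 127]
312 (446,-146,7) (466,-146,7) (487,-145,7) [85 84 82]
324 (446,-157,7) (467,-157,7) (487,-156,7) [83 83 81]
336 (446,-169,6) (467,-168,7) (488,-167,7) [83 82 81]
348 (463,-37,193) (468,-36,194) (473,-37,193) [32 29 29]
```

Emit:
{"method": "servo_tool", "body": {"moves": [0, 0, 0, 0, 0.44, 0, 0, 0, 0, 0.44, 0, 0, 0.06, 0, 0.44, 0, -0.02, 0.11, 0, 0.44, 0, -0.09, 0.11, 0, 0.44, 0, -0.16, 0.11, 0, 0.44, 0, -0.2175, 0.1, 0, 0.44, 0, -0.2175, 0.06, 0, 0.44, 0, -0.2175, 0.035, 0, 0.44, 0, -0.2175, 0.025, 0, 0.44, 0, -0.2175, 0.019, 0, 0.44, 0, -0.2175, 0.016, 0, 0.44]}}

```text
t: 13.03
eef_pos: [469.9, -149.7, 88.9]
tcp_rot: [-3.141, 0.0, 1.606]
ft_force: [-6.4, -2.7, 16.6]
opening: 0.459
grip_force: 30.0
```

```bash
python3 -c "
from h import *
tilt('pics/w2.png')"|tail -18
```

```text
144 (443,-99,-2) (462,-99,1) (480,-98,-1) [ 88 137 211]
156 (445,-105,25) (462,-105,25) (480,-104,25) [188 184 184]
168 (444,-116,8) (462,-116,7) (481,-115,6) [92 89 89]
180 (444,-126,6) (464,-109,92) (477,-109,92) [126 177 253]
192 (444,-135,7) (464,-116,91) (477,-115,92) [121 171 251]
204 (451,-125,82) (465,-121,93) (477,-121,94) [120 169 251]
216 (453,-125,103) (465,-125,103) (477,-125,101) [253 254 254]
228 (453,-132,102) (465,-131,103) (477,-131,102) [253 254 254]
240 (453,-137,103) (465,-137,103) (477,-136,104) [253 254 254]
252 (453,-143,104) (466,-143,104) (478,-143,104) [253 254 254]
264 (453,-150,104) (466,-149,105) (478,-149,104) [253 253 254]
276 (444,-205,7) (466,-164,87) (479,-164,87) [158 163 172]
288 (461,-120,183) (467,-120,183) (473,-120,183) [104 101 103]
300 (461,-123,183) (467,-123,182) (473,-123,183) [137 134 136]
312 (445,-238,7) (466,-237,7) (486,-236,7) [91 90 89]
324 (445,-249,6) (466,-248,7) (487,-248,7) [90 89 88]
336 (445,-260,7) (466,-259,8) (488,-260,6) [90 88 88]
348 (462,-124,200) (468,-124,200) (472,-123,200) [36 33 33]
```

View pics/w2.png

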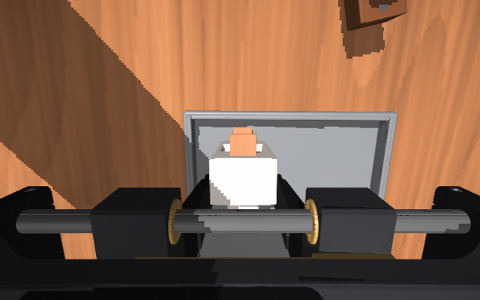

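Emit:
{"method": "servo_tool", "body": {"moves": [0, 0, 0, 0, 0.46, 0, 0, 0, 0, 0.46, 0, -0.01, 0, 0, 0.46, 0, -0.02, 0, 0, 0.46, 0, -0.03, 0, 0, 0.46, 0, -0.04, 0, 0, 0.46, 0, -0.059, -0.004, 0, 0.46, 0, -0.078, -0.009, 0, 0.46, 0, -0.078, -0.009, 0, 0.46]}}

```text
t: 13.83
eef_pos: [470.9, -182.9, 85.6]
tcp_rot: [3.14, 0.001, 1.604]
ft_force: [-0.4, -0.0, 7.8]
opening: 0.458
grip_force: 12.9
```

```bash
python3 -c "
from h import *
tilt()"|tail -18
```

```text
144 (445,-132,7) (463,-131,6) (481,-131,6) [192 188 187]
156 (445,-140,7) (464,-138,23) (482,-139,6) [121 168 250]
168 (445,-149,7) (464,-146,23) (481,-146,20) [ 84 116 200]
180 (449,-151,47) (465,-141,96) (477,-141,98) [121 171 252]
192 (451,-153,71) (466,-147,97) (478,-147,97) [121 169 250]
204 (453,-155,91) (466,-153,96) (478,-153,96) [121 168 251]
216 (455,-157,105) (466,-156,105) (478,-156,105) [254 255 255]
228 (455,-163,105) (466,-162,105) (478,-162,104) [253 254 254]
240 (455,-169,104) (466,-169,103) (478,-168,104) [167 173 183]
252 (454,-176,103) (467,-175,104) (479,-174,104) [170 175 185]
264 (454,-182,102) (467,-181,103) (479,-181,103) [170 176 186]
276 (446,-236,6) (467,-198,83) (481,-197,83) [171 176 186]
288 (461,-154,178) (468,-153,179) (474,-153,179) [47 46 46]
300 (462,-156,181) (468,-156,181) (474,-155,181) [80 79 80]
312 (446,-269,6) (467,-268,7) (487,-267,7) [95 94 93]
324 (446,-280,7) (467,-280,6) (488,-278,7) [96 95 93]
336 (446,-291,8) (467,-291,7) (488,-291,6) [95 93 93]
348 (463,-157,197) (468,-158,196) (473,-157,197) [23 21 22]
```

Emit:
{"method": "servo_tool", "body": {"moves": [0, 0, 0.005, 0, 0.462, 0, 0, 0.005, 0, 0.462, 0, -0.01, 0.005, 0, 0.462, 0, -0.02, 0.005, 0, 0.462, 0, -0.03, 0.004, 0, 0.462, 0, -0.04, 0.003, 0, 0.462, 0, -0.05, 0.001, 0, 0.462]}}

```text
t: 14.47
eef_pos: [470.5, -201.6, 85.7]
tcp_rot: [3.141, 0.0, 1.605]
ft_force: [-0.4, -0.8, 4.0]
opening: 0.462
grip_force: 3.3
```

```bash
python3 -c "
from h import *
tilt()"|tail -17|head -12; python3 -c "
from h import *
print(state())"|head -9
```

```text
156 (445,-159,7) (463,-157,22) (481,-158,6) [124 174 252]
168 (445,-168,7) (463,-165,24) (481,-165,20) [ 86 119 205]
180 (449,-169,48) (465,-160,98) (477,-160,96) [120 169 251]
192 (451,-172,72) (465,-166,96) (477,-165,97) [124 173 252]
204 (453,-173,91) (465,-172,96) (477,-171,96) [125 173 252]
216 (454,-176,105) (466,-175,105) (477,-175,106) [176 182 193]
228 (454,-181,105) (466,-181,104) (477,-181,104) [175 180 191]
240 (454,-188,105) (466,-187,104) (478,-187,104) [175 181 191]
252 (454,-194,103) (466,-194,103) (478,-194,103) [175 181 191]
264 (454,-201,102) (466,-201,102) (478,-200,102) [175 180 190]
276 (445,-255,7) (466,-217,82) (480,-216,83) [176 182 192]
288 (461,-172,179) (467,-172,179) (474,-172,179) [49 48 49]
{'t': 14.5167, 'joints': array([-5.34740445e-01,  5.13682931e-01,  1.96423720e+00, -1.22617181e-04,
        6.62773729e-01, -5.68225765e-01]), 'qvel': array([ 1.18967540e-02, -5.78070840e-03,  1.07874120e-02, -1.37345638e-03,
       -9.88035583e-05,  1.75222198e-02]), 'tau': array([  2.049606  , -53.11000586, -15.3355819 ,   0.23557722,
        -0.11984961,   0.10760318]), 'eef_pos': array([ 470.50327131, -202.1119652 ,   85.59271627]), 'tcp_rot': array([3.14087575e+00, 5.47336348e-04, 1.60437807e+00]), 'ft_force': array([-1.84272085, -0.48657933,  2.76755356]), 'moment': array([-0.03515842,  0.24297012, -0.01047553]), 'grip_force': 3.354356735944748, 'opening': 0.461300301087792}
```

Emit:
{"method": "servo_tool", "body": {"moves": [0, 0, 0, 0, 0.44, 0, 0, 0, 0, 0.44, 0, 0, 0.06, 0, 0.44, 0, 0.03, 0.12, 0, 0.44, 0, 0.12, 0.12, 0, 0.44, 0, 0.21, 0.12, 0, 0.44, 0, 0.2625, 0.11, 0, 0.44, 0, 0.2625, 0.07, 0, 0.44, 0, 0.2625, 0.04, 0, 0.44, 0, 0.2625, 0.02, 0, 0.44, 0, 0.2625, 0.02, 0, 0.44]}}

```text
t: 15.43
eef_pos: [469.4, -95.5, 92.0]
tcp_rot: [-3.139, -0.001, 1.605]
ft_force: [-0.6, 0.2, -3.1]
opening: 0.458
grip_force: 30.0
```

```bash
python3 -c "
from h import *
tilt()"
```

```text
tcp [469.8 -95.8  92.8] [-3.140e+00 -1.000e-03  1.605e+00] F [ 0.7 -1.1 -3.7] cam [468. -25. 262.]
120 (442,-28,-0) (460,-27,-0) (479,-26,-0) [ 85 130 200]
132 (442,-36,-0) (461,-36,-1) (480,-35,0) [ 84 130 201]
144 (442,-45,-0) (461,-45,-1) (480,-44,-1) [ 84 129 199]
156 (442,-54,-0) (462,-50,30) (480,-53,0) [109 152 243]
168 (442,-64,-0) (462,-58,31) (479,-59,26) [ 66  92 158]
180 (447,-63,53) (464,-54,103) (476,-53,104) [110 155 244]
192 (450,-66,77) (464,-60,102) (476,-59,103) [109 153 243]
204 (452,-67,97) (464,-66,102) (476,-65,102) [109 152 243]
216 (453,-70,111) (465,-69,111) (476,-69,111) [250 252 253]
228 (453,-76,111) (465,-75,112) (477,-75,110) [249 251 252]
240 (453,-82,111) (465,-81,110) (477,-81,110) [249 251 252]
252 (453,-88,110) (465,-88,109) (477,-87,109) [249 251 252]
264 (453,-95,109) (465,-94,109) (477,-94,109) [249 251 252]
276 (443,-152,6) (465,-111,88) (479,-111,88) [253 255 255]
288 (461,-66,186) (467,-66,186) (473,-66,186) [98 96 98]
300 (461,-69,187) (467,-68,187) (473,-69,186) [131 128 130]
312 (444,-185,7) (465,-186,5) (486,-184,7) [86 85 83]
324 (444,-197,6) (465,-196,7) (487,-196,6) [85 85 83]
336 (444,-209,6) (466,-208,7) (487,-207,6) [86 83 83]
348 (462,-69,204) (467,-70,203) (472,-69,204) [33 31 31]
```

Emit:
{"method": "servo_tool", "body": {"moves": [0, -0.01, 0, 0, 0.46, 0, -0.02, 0, 0, 0.46, 0, -0.03, 0, 0, 0.46, 0, -0.04, -0.001, 0, 0.46, 0, -0.05, -0.002, 0, 0.46, 0, -0.06, -0.004, 0, 0.46, 0, -0.07, -0.007, 0, 0.46, 0, -0.08, -0.01, 0, 0.46, 0, -0.09, -0.014, 0, 0.46, 0, -0.1, -0.018, 0, 0.46]}}

```text
t: 16.32
eef_pos: [470.2, -136.3, 86.1]
tcp_rot: [3.141, 0.0, 1.605]
ft_force: [0.3, 1.4, -1.0]
opening: 0.458
grip_force: 12.1
```

```bash
python3 -c "
from h import *
tilt('pics/w3.png')"|tail -18
```

```text
144 (448,-82,51) (463,-81,52) (478,-81,53) [224 229 236]
156 (450,-88,63) (463,-89,48) (479,-88,49) [239 243 248]
168 (451,-93,73) (464,-96,49) (479,-95,49) [222 226 234]
180 (452,-98,82) (464,-101,60) (479,-101,59) [222 226 234]
192 (452,-102,92) (465,-98,110) (476,-97,110) [ 99 139 230]
204 (453,-106,101) (465,-104,106) (477,-104,106) [ 98 139 230]
216 (454,-110,108) (465,-109,107) (477,-109,108) [222 227 235]
228 (455,-114,113) (466,-114,112) (477,-113,113) [239 243 248]
240 (454,-120,110) (466,-120,110) (477,-120,109) [239 243 248]
252 (454,-129,105) (466,-128,106) (478,-128,105) [239 243 248]
264 (454,-136,102) (466,-136,101) (478,-136,101) [239 243 248]
276 (445,-191,5) (465,-189,7) (485,-189,6) [90 88 87]
288 (461,-107,180) (467,-107,180) (473,-106,180) [102  99 101]
300 (461,-109,181) (467,-110,181) (473,-109,181) [134 132 134]
312 (445,-223,6) (466,-222,7) (487,-221,7) [89 88 86]
324 (445,-234,7) (466,-233,7) (487,-232,7) [89 88 86]
336 (446,-245,7) (467,-245,6) (488,-244,7) [89 87 86]
348 (463,-111,197) (468,-111,197) (473,-111,197) [35 32 32]
```

Emit:
{"method": "servo_tool", "body": {"moves": [0, -0.01, -0.006, 0, 0.46, 0, -0.02, -0.012, 0, 0.46, 0, -0.03, -0.019, 0, 0.46, 0, -0.04, -0.027, 0, 0.46, 0, -0.05, -0.036, 0, 0.46, 0, -0.055, -0.041, 0, 0.46, 0, -0.055, -0.041, 0, 0.44, 0, -0.055, -0.041, 0, 0.44]}}

```text
t: 17.03
eef_pos: [470.6, -158.5, 70.0]
tcp_rot: [3.141, 0.001, 1.604]
ft_force: [-0.5, -4.3, 3.5]
opening: 0.461
grip_force: 30.0
```

```bash
python3 -c "
from h import *
tilt('pics/w3.png')"|tail -18
```

```text
144 (452,-101,66) (464,-102,50) (478,-102,48) [245 248 251]
156 (452,-107,67) (464,-109,52) (478,-108,53) [246 248 251]
168 (452,-113,69) (464,-114,58) (478,-114,59) [246 248 251]
180 (452,-119,70) (465,-120,65) (478,-119,65) [246 248 251]
192 (454,-122,85) (465,-122,84) (477,-121,86) [246 248 251]
204 (454,-127,90) (466,-122,105) (476,-122,106) [105 146 238]
216 (455,-131,94) (466,-128,102) (476,-128,103) [ 77 109 183]
228 (455,-136,97) (466,-135,97) (477,-134,99) [246 248 251]
240 (455,-140,100) (466,-139,101) (477,-139,102) [246 248 251]
252 (455,-148,95) (466,-147,96) (478,-147,95) [196 201 214]
264 (454,-159,85) (466,-159,83) (479,-158,84) [155 159 169]
276 (447,-205,6) (466,-203,7) (484,-203,7) [91 89 88]
288 (461,-130,163) (467,-128,164) (474,-128,164) [103 100 102]
300 (461,-131,166) (468,-131,166) (474,-131,165) [135 133 135]
312 (447,-235,7) (466,-234,7) (486,-233,7) [90 88 87]
324 (447,-245,7) (467,-244,7) (486,-244,6) [89 88 87]
336 (447,-256,7) (467,-255,7) (487,-255,6) [88 86 86]
348 (463,-132,181) (468,-133,181) (473,-132,182) [20 17 18]
```

Emit:
{"method": "servo_tool", "body": {"moves": [0, 0, 0.06, 0, 0.44, 0, 0, 0.09, 0, 0.44, 0, -0.05, 0.09, 0, 0.44, 0, -0.11, 0.09, 0, 0.44, 0, -0.15, 0.08, 0, 0.44, 0, -0.15, 0.04, 0, 0.44, 0, -0.15, 0.02, 0, 0.44, 0, -0.15, 0.01, 0, 0.44, 0, -0.15, 0.003, 0, 0.44, 0, -0.15, 0.0, 0, 0.46, 0, -0.15, 0.0, 0, 0.46]}}

```text
t: 18.0
eef_pos: [470.3, -217.5, 69.9]
tcp_rot: [-3.141, -0.0, 1.605]
ft_force: [-0.3, -0.5, -3.6]
opening: 0.461
grip_force: 12.2
```

Emit:
{"method": "servo_tool", "body": {"moves": [0, -0.005, -0.01, 0, 0.46, 0, -0.01, -0.018, 0, 0.46, 0, -0.018, -0.024, 0, 0.46, 0, -0.026, -0.03, 0, 0.46, 0, -0.034, -0.036, 0, 0.46, 0, -0.041, -0.042, 0, 0.46, 0, -0.048, -0.048, 0, 0.46, 0, -0.053, -0.054, 0, 0.46, 0, -0.058, -0.06, 0, 0.46, 0, -0.063, -0.066, 0, 0.46]}}

```text
t: 18.83
eef_pos: [470.6, -243.8, 43.5]
tcp_rot: [3.141, 0.001, 1.605]
ft_force: [-0.3, -3.2, 5.6]
opening: 0.461
grip_force: 13.2
```

```bash
python3 -c "
from h import *
tilt('pics/w3.png')"|tail -20
```

```text
120 (452,-175,46) (464,-175,47) (476,-174,46) [147 152 161]
132 (452,-181,42) (464,-180,42) (477,-180,41) [255 254 254]
144 (452,-186,44) (464,-186,45) (477,-186,44) [255 254 254]
156 (452,-192,46) (465,-192,48) (477,-191,47) [150 155 164]
168 (453,-198,48) (465,-197,48) (477,-197,48) [151 156 165]
180 (453,-203,51) (465,-203,51) (477,-202,51) [153 157 165]
192 (453,-209,53) (465,-208,53) (477,-208,53) [153 157 166]
204 (455,-210,70) (466,-210,70) (477,-210,69) [154 159 168]
216 (455,-215,73) (466,-215,71) (477,-214,72) [102 117 157]
228 (455,-220,74) (466,-219,75) (477,-219,74) [ 66  90 154]
240 (456,-224,77) (466,-219,90) (476,-219,90) [ 70  97 163]
252 (456,-229,78) (466,-229,78) (477,-228,79) [159 163 172]
264 (456,-234,80) (467,-233,80) (477,-233,81) [162 166 175]
276 (449,-277,6) (466,-275,7) (483,-275,6) [97 96 94]
288 (461,-214,138) (467,-214,138) (474,-214,137) [48 47 47]
300 (462,-216,140) (468,-216,139) (474,-217,138) [81 80 81]
312 (450,-303,7) (467,-303,6) (484,-302,6) [97 96 94]
324 (450,-313,6) (467,-312,6) (484,-312,6) [96 95 93]
336 (450,-322,6) (467,-322,7) (485,-321,7) [96 95 94]
348 (463,-218,155) (468,-218,154) (473,-218,154) [21 19 20]
```

Emit:
{"method": "servo_tool", "body": {"moves": [0, -0.006, -0.008, 0, 0.46, 0, -0.011, -0.016, 0, 0.46, 0, -0.016, -0.024, 0, 0.46, 0, -0.02, -0.032, 0, 0.46, 0, -0.024, -0.04, 0, 0.46, 0, -0.027, -0.047, 0, 0.46, 0, -0.029, -0.053, 0, 0.46, 0, -0.03, -0.057, 0, 0.46]}}

```text
t: 19.55
eef_pos: [470.0, -255.0, 20.2]
tcp_rot: [-3.141, -0.0, 1.605]
ft_force: [1.4, -2.2, 2.7]
opening: 0.459
grip_force: 14.3
```

```bash
python3 -c "
from h import *
tilt('pics/w3.png')"|tail -20
```

```text
120 (455,-186,54) (464,-186,53) (474,-185,54) [159 164 173]
132 (453,-191,40) (464,-191,40) (475,-190,40) [177 183 193]
144 (453,-196,40) (464,-196,41) (475,-195,40) [177 182 193]
156 (453,-201,40) (465,-201,41) (475,-201,41) [175 180 191]
168 (454,-207,41) (465,-206,41) (476,-206,41) [174 180 190]
180 (454,-212,42) (465,-211,42) (476,-211,41) [174 178 188]
192 (454,-217,42) (465,-217,42) (476,-217,42) [173 179 188]
204 (454,-223,42) (465,-222,42) (476,-222,42) [172 177 188]
216 (454,-227,48) (465,-226,48) (476,-226,47) [89 92 97]
228 (455,-229,57) (466,-229,56) (476,-228,57) [171 176 186]
240 (455,-235,56) (466,-233,59) (476,-233,58) [ 68  94 159]
252 (455,-240,57) (466,-239,58) (476,-238,59) [ 69  94 162]
264 (456,-245,57) (466,-241,66) (476,-241,65) [37 51 85]
276 (456,-251,57) (466,-243,72) (476,-243,72) [ 83 104 163]
288 (461,-226,114) (467,-226,113) (473,-225,114) [48 47 47]
300 (461,-229,114) (467,-228,115) (473,-228,114) [82 81 82]
312 (451,-300,7) (466,-299,6) (482,-299,6) [98 97 96]
324 (451,-308,7) (467,-307,7) (482,-307,7) [97 96 95]
336 (451,-317,7) (467,-317,6) (482,-315,7) [97 96 94]
348 (463,-230,131) (468,-229,132) (473,-229,131) [23 21 21]
```

Emit:
{"method": "servo_tool", "body": {"moves": [0, -0.002, -0.006, 0, 0.46, 0, -0.002, -0.008, 0, 0.46, 0, -0.002, -0.008, 0, 0.462, 0, -0.002, -0.008, 0, 0.47, 0, -0.002, -0.008, 0, 0.52, 0, -0.002, -0.008, 0, 0.6, 0, -0.002, 0.05, 0, 0.6, 0, -0.002, 0.13, 0, 0.6, 0, 0.06, 0.22, 0, 0.5, 0, 0.15, 0.29, 0, 0.5, 0, 0.24, 0.29, 0, 0.5, 0, 0.33, 0.29, 0, 0.5]}}

```text
t: 20.6
eef_pos: [470.3, -121.8, 138.5]
tcp_rot: [3.139, 0.001, 1.604]
ft_force: [0.1, 0.0, -0.7]
opening: 0.5
grip_force: 0.0
```

Run:
```python
from h import *
p,W=blobs("side",zmin=3);print(state()["eef_pos"])
m=white(p)&(abs(W[...,0]-470)<60)&(abs(W[...,1]+215)<80)&(W[...,2]>12); P=W[m]; print(len(P),P.min(0),P.max(0),np.median(P,0))
cv2.imwrite("pics/s3.png",cv2.resize(p[200:400,230:430],None,fx=2.5,fy=2.5,interpolation=2))
```

```text
[337. 161.] 40 z [ 9. 13. 17.] rect [800.8 198.5] [39.3 33.5] 43.1
[257. 222.] 232 z [35. 43. 57.] rect [471.7 103.3] [41.  78.6] 70.8
[320. 292.] 44 z [ 4. 52. 56.] rect [ 485.6 -156.1] [52.5 30.4] 54.8
[309. 298.] 40 z [ 5. 53. 56.] rect [ 455.8 -156.7] [50.4 15.5] 66.4
[ 468.91932577 -116.71481087  137.61441702]
83 [ 442.9818783  -204.29359467   39.49067538] [ 488.54265183 -161.17819584   56.48645232] [ 477.29084024 -172.50562008   52.49154942]
```

View pics/s3.png

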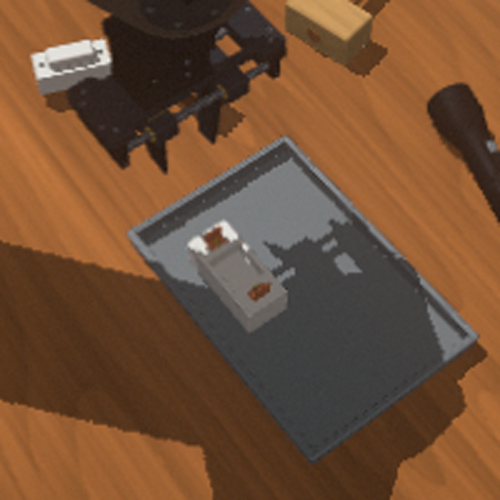

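Emit:
{"method": "servo_tool", "body": {"moves": [-0.007, 0.06, 0, 0.039, 0.55, -0.014, 0.13, 0, 0.078, 0.55, -0.02, 0.21, 0, 0.117, 0.55, -0.03, 0.3, 0, 0.156, 0.55, -0.04, 0.38, 0, 0.195, 0.55, -0.05, 0.46, 0, 0.234, 0.55, -0.06, 0.53, 0, 0.273, 0.55, -0.07, 0.578, 0, 0.312, 0.55, -0.07, 0.578, 0, 0.351, 0.55, -0.07, 0.578, -0.07, 0.385, 0.55, -0.07, 0.578, -0.15, 0.385, 0.55, -0.07, 0.578, -0.18, 0.385, 0.55]}}

```text
t: 21.65
eef_pos: [440.9, 108.2, 62.2]
tcp_rot: [-3.141, -0.003, 2.816]
ft_force: [-0.2, -0.2, 0.6]
opening: 0.552
grip_force: 0.0
```

```bash
python3 -c "
from h import *
print(get_calibration('wrist')['R'])
tilt('pics/w3.png')"|tail -20
```

```text
120 (369,109,1) (374,125,0) (379,141,0) [ 89 137 213]
132 (376,106,-0) (381,122,1) (387,138,-1) [ 85 133 206]
144 (383,104,-1) (389,120,-1) (394,136,-0) [ 93 143 220]
156 (391,101,-1) (397,117,-2) (402,133,-0) [ 89 137 212]
168 (399,98,-1) (404,114,-0) (410,131,-1) [ 78 121 187]
180 (407,95,0) (412,112,-0) (418,128,-1) [ 89 136 209]
192 (415,92,0) (420,109,-0) (426,125,-0) [ 76 117 182]
204 (423,89,-1) (429,106,-1) (434,123,-2) [ 73 114 176]
216 (431,86,1) (432,105,16) (438,121,15) [149 153 159]
228 (440,83,-0) (433,106,41) (437,120,42) [252 255 255]
240 (448,80,-1) (440,103,40) (445,117,40) [246 248 249]
252 (457,77,-0) (447,101,41) (452,115,40) [141 145 154]
264 (466,73,-1) (455,98,41) (453,114,55) [141 145 153]
276 (475,70,0) (463,95,39) (460,112,55) [141 145 154]
288 (411,110,156) (413,116,155) (415,122,155) [98 96 98]
300 (413,109,158) (415,115,157) (418,121,156) [114 112 113]
312 (503,60,-0) (486,87,40) (483,104,55) [141 145 153]
324 (513,56,1) (494,84,40) (489,102,56) [138 143 151]
336 (524,52,-1) (502,82,41) (507,97,42) [138 142 150]
348 (415,110,173) (417,115,173) (418,120,174) [31 28 27]
```

Emit:
{"method": "servo_tool", "body": {"moves": [0, 0.016, 0, 0, 0.55, 0, 0.016, -0.05, 0, 0.5, 0, 0.016, -0.088, 0, 0.45, 0, 0.016, -0.088, 0, 0.37, 0, 0.016, -0.088, 0, 0.36, 0, 0.016, -0.088, 0, 0.36, 0, 0.016, -0.088, 0, 0.36]}}

```text
t: 22.28
eef_pos: [442.7, 114.6, 30.6]
tcp_rot: [3.141, 0.001, 2.814]
ft_force: [-0.0, -0.4, -1.7]
opening: 0.379
grip_force: 29.9
```

Emit:
{"method": "servo_tool", "body": {"moves": [0, 0, 0.06, 0, 0.36, 0, 0, 0.16, 0, 0.36, 0.007, -0.04, 0.19, -0.04, 0.36, 0.014, -0.08, 0.19, -0.08, 0.36, 0.021, -0.12, 0.19, -0.12, 0.36, 0.028, -0.16, 0.19, -0.16, 0.36, 0.035, -0.2, 0.19, -0.2, 0.36, 0.042, -0.23, 0.19, -0.24, 0.36, 0.05, -0.26, 0.19, -0.28, 0.36, 0.06, -0.26, 0.19, -0.32, 0.36, 0.07, -0.26, 0.16, -0.36, 0.36, 0.07, -0.26, 0.12, -0.385, 0.36]}}

```text
t: 23.28
eef_pos: [471.8, 10.1, 78.9]
tcp_rot: [3.137, 0.001, 1.597]
ft_force: [0.5, -0.6, -0.5]
opening: 0.376
grip_force: 29.9
```

Emit:
{"method": "servo_tool", "body": {"moves": [0, 0, -0.05, 0, 0.36, 0, 0, -0.09, 0, 0.36, 0, 0, -0.112, 0, 0.36, 0, 0, -0.114, 0, 0.374, 0, 0, -0.114, 0, 0.376, 0, 0, -0.114, 0, 0.377, 0, 0, -0.114, 0, 0.377]}}

```text
t: 23.87
eef_pos: [470.7, 10.4, 32.8]
tcp_rot: [3.14, 0.0, 1.605]
ft_force: [-0.1, -1.0, -2.7]
opening: 0.38
grip_force: 12.1
```

Emit:
{"method": "servo_tool", "body": {"moves": [0, 0, 0.01, 0, 0.377, 0, 0, 0.02, 0, 0.377, 0, 0, 0.03, 0, 0.377, 0, 0, 0.03, 0, 0.377]}}

```text
t: 24.2
eef_pos: [470.7, 10.5, 44.9]
tcp_rot: [3.14, 0.0, 1.605]
ft_force: [-0.5, 0.5, -1.6]
opening: 0.377
grip_force: 12.0
```

```bash
python3 -c "
from h import *
tilt('pics/w3.png')"|tail -15
```

```text
180 (448,41,-0) (464,42,-0) (480,42,-1) [ 81 126 192]
192 (448,33,-1) (464,34,0) (481,35,-1) [ 82 126 193]
204 (448,26,0) (465,26,-1) (481,26,-0) [ 81 124 192]
216 (448,17,-0) (465,18,0) (481,18,-0) [ 81 125 192]
228 (448,9,0) (465,10,0) (482,10,-1) [ 80 124 193]
240 (448,1,0) (466,17,43) (479,18,44) [146 151 160]
252 (454,15,56) (466,15,55) (479,16,56) [247 249 250]
264 (454,9,56) (466,9,56) (479,10,57) [247 249 250]
276 (454,2,55) (467,2,55) (479,2,54) [228 233 235]
288 (461,40,138) (467,40,139) (474,40,138) [93 90 92]
300 (461,37,140) (468,38,140) (474,38,140) [123 121 122]
312 (454,-20,54) (467,-10,69) (479,-10,69) [135 140 149]
324 (454,-28,54) (467,-16,70) (480,-16,69) [141 146 154]
336 (449,-74,-1) (468,-23,69) (480,-23,69) [143 146 155]
348 (463,37,157) (468,36,156) (473,37,157) [30 27 28]
```

Emit:
{"method": "servo_tool", "body": {"moves": [0, 0, -0.015, 0, 0.377, 0, 0, -0.028, 0, 0.377, 0, 0, -0.028, 0, 0.378, 0, 0, -0.028, 0, 0.3785, 0, 0, -0.018, 0, 0.3785, 0, 0, -0.008, 0, 0.3785, 0, 0, 0, 0, 0.3785, 0, 0, 0, 0, 0.3785]}}

```text
t: 24.92
eef_pos: [470.7, 10.5, 44.8]
tcp_rot: [3.14, 0.0, 1.605]
ft_force: [0.0, 0.9, 0.0]
opening: 0.379
grip_force: 0.0
```

```bash
python3 -c "
from h import *
tilt('pics/w3.png')"|tail -15
```

```text
180 (448,41,-0) (464,42,-1) (480,42,-0) [ 80 125 192]
192 (448,33,-1) (464,34,-1) (481,35,1) [ 82 126 193]
204 (448,26,0) (465,26,0) (481,27,1) [ 80 124 192]
216 (448,17,-0) (465,18,-0) (481,18,-1) [ 89 127 190]
228 (448,9,-1) (466,21,35) (480,22,35) [145 150 159]
240 (452,16,40) (466,17,42) (479,17,42) [247 249 250]
252 (453,11,45) (466,9,41) (480,10,42) [247 249 250]
264 (453,4,47) (466,6,48) (480,6,47) [152 156 165]
276 (449,-26,0) (467,2,55) (479,2,54) [227 232 234]
288 (461,40,139) (467,41,140) (474,40,138) [92 90 92]
300 (462,38,140) (468,38,140) (474,38,139) [123 121 122]
312 (449,-54,0) (467,-18,56) (481,-20,53) [143 148 156]
324 (449,-64,-0) (467,-26,55) (481,-26,55) [142 146 155]
336 (449,-74,-0) (468,-33,55) (481,-34,53) [141 146 154]
348 (463,36,155) (468,36,156) (473,37,156) [31 28 28]
```

Emit:
{"method": "servo_tool", "body": {"moves": [0, 0, 0, 0, 0.45, 0, 0.008, 0, 0, 0.45, 0, 0.008, -0.043, 0, 0.45, 0, 0.008, -0.043, 0, 0.45, 0, 0.008, -0.043, 0, 0.378, 0, 0.008, -0.043, 0, 0.378, 0, 0.008, -0.043, 0, 0.378, 0, 0.008, -0.033, 0, 0.378, 0, 0.008, -0.023, 0, 0.378, 0, 0.008, -0.013, 0, 0.378, 0, 0.008, -0.003, 0, 0.378]}}

```text
t: 25.88
eef_pos: [470.3, 13.7, 43.4]
tcp_rot: [3.141, 0.0, 1.605]
ft_force: [-0.5, -0.0, -0.9]
opening: 0.382
grip_force: 2.1
```

```bash
python3 -c "
from h import *
tilt('pics/w3.png')"|tail -13
```

```text
204 (448,29,-0) (464,30,-0) (481,30,-1) [ 82 125 194]
216 (448,21,-0) (464,22,0) (481,22,1) [ 81 124 193]
228 (448,12,-2) (465,23,30) (479,24,31) [168 173 183]
240 (452,20,43) (466,21,44) (479,21,43) [167 173 183]
252 (453,17,51) (466,17,49) (479,18,51) [244 246 250]
264 (453,10,50) (466,10,49) (479,11,51) [243 246 249]
276 (453,1,46) (466,4,52) (479,4,51) [72 74 78]
288 (461,43,136) (467,43,137) (473,43,136) [93 90 92]
300 (461,41,138) (467,40,138) (473,42,140) [123 121 122]
312 (449,-50,0) (467,-12,60) (480,-11,60) [146 151 159]
324 (449,-59,0) (467,-19,59) (480,-19,58) [145 149 158]
336 (449,-71,-2) (467,-27,58) (480,-28,56) [144 148 157]
348 (463,39,155) (468,39,154) (473,40,155) [32 28 29]
```

Emit:
{"method": "servo_tool", "body": {"moves": [0, 0, 0, 0, 0.3777, 0, -0.005, 0.01, 0, 0.3777, 0, -0.01, 0.02, 0, 0.3777, 0, -0.015, 0.03, 0, 0.3777, 0, -0.025, 0.04, 0, 0.3777, 0, -0.035, 0.05, 0, 0.3777, 0, -0.045, 0.06, 0, 0.3777, 0, -0.055, 0.07, 0, 0.3777, 0, -0.055, 0.07, 0, 0.3777]}}

```text
t: 26.68
eef_pos: [470.6, -9.1, 71.5]
tcp_rot: [3.14, 0.0, 1.604]
ft_force: [-0.8, 0.9, 4.3]
opening: 0.38
grip_force: 2.7
```

```bash
python3 -c "
from h import *
tilt('pics/w3.png')"|tail -15
```

```text
180 (446,17,0) (464,17,-2) (482,18,-0) [ 84 130 201]
192 (446,8,1) (464,9,0) (482,9,-1) [ 79 117 191]
204 (446,-1,-0) (465,13,52) (482,0,0) [126 157 233]
216 (446,-10,-0) (465,10,66) (479,10,66) [242 245 250]
228 (452,4,71) (466,5,71) (479,6,72) [248 248 250]
240 (453,-1,75) (466,-0,75) (479,-0,74) [243 246 250]
252 (453,-6,79) (466,-6,79) (479,-5,78) [243 246 250]
264 (453,-16,72) (466,-17,68) (480,-17,67) [187 193 204]
276 (446,-59,-0) (466,-22,73) (480,-22,72) [114 117 123]
288 (461,20,165) (467,21,166) (474,21,165) [94 92 94]
300 (461,18,166) (468,18,167) (474,18,167) [125 123 124]
312 (446,-91,-1) (466,-90,-1) (486,-90,-1) [ 45  70 109]
324 (446,-102,-1) (467,-100,1) (487,-99,1) [ 44  69 106]
336 (448,-104,12) (467,-102,13) (486,-102,13) [43 42 42]
348 (463,17,183) (468,16,182) (473,17,183) [31 28 29]
```

Emit:
{"method": "servo_tool", "body": {"moves": [0, 0, 0.004, 0, 0.3774, 0, -0.04, 0.008, 0, 0.3774, 0, -0.08, 0.008, 0, 0.3774, 0, -0.1, 0.008, 0, 0.3774, 0, -0.112, 0.009, 0, 0.3774, 0, -0.124, 0.01, 0, 0.3774, 0, -0.136, 0.011, 0, 0.3774, 0, -0.148, 0.013, 0, 0.3774, 0, -0.16, 0.015, 0, 0.3774, 0, -0.172, 0.017, 0, 0.3774]}}

```text
t: 27.57
eef_pos: [470.2, -77.4, 77.5]
tcp_rot: [3.142, -0.0, 1.605]
ft_force: [0.9, -0.1, -1.5]
opening: 0.377
grip_force: 4.0
```

```bash
python3 -c "
from h import *
tilt('pics/w3.png')"|tail -17
```

```text
156 (444,-35,-1) (462,-34,-1) (481,-34,-0) [ 87 134 207]
168 (444,-44,-1) (463,-43,-1) (481,-42,-1) [ 86 133 205]
180 (444,-52,-0) (464,-39,70) (482,-51,-1) [135 189 254]
192 (444,-62,-1) (465,-45,72) (482,-60,1) [125 175 251]
204 (452,-51,78) (465,-49,81) (478,-49,82) [255 255 255]
216 (453,-55,83) (465,-55,84) (478,-55,83) [253 252 252]
228 (453,-61,85) (465,-61,83) (478,-61,83) [253 252 252]
240 (453,-68,84) (466,-67,85) (478,-67,85) [252 252 252]
252 (453,-73,87) (466,-73,86) (478,-73,87) [252 252 252]
264 (452,-84,79) (466,-86,73) (480,-86,72) [254 253 253]
276 (446,-127,7) (466,-94,71) (485,-125,7) [ 99 100 103]
288 (461,-48,171) (467,-47,172) (473,-48,171) [97 95 97]
300 (461,-51,172) (467,-51,171) (473,-50,173) [130 127 129]
312 (446,-158,6) (466,-157,7) (486,-157,7) [84 84 83]
324 (446,-169,6) (466,-168,6) (486,-167,7) [86 84 83]
336 (449,-160,34) (467,-160,34) (485,-160,33) [79 80 85]
348 (463,-51,190) (468,-51,189) (473,-52,188) [34 30 31]
```

Emit:
{"method": "servo_tool", "body": {"moves": [0, 0, 0.008, 0, 0.3774, 0, 0, 0.018, 0, 0.3774, 0, 0.03, 0.018, 0, 0.3774, 0, 0.06, 0.01, 0, 0.3774, 0, 0.06, 0, 0, 0.3774, 0, 0.06, -0.01, 0, 0.3774, 0, 0.06, -0.018, 0, 0.3774, 0, 0.06, -0.022, 0, 0.3774, 0, 0.06, -0.022, 0, 0.3774]}}

```text
t: 28.37
eef_pos: [470.4, -53.2, 68.3]
tcp_rot: [3.141, 0.0, 1.605]
ft_force: [1.3, -1.6, 0.5]
opening: 0.376
grip_force: 5.2
```

```bash
python3 -c "
from h import *
tilt('pics/w3.png')"|tail -17
```

```text
156 (445,-10,-0) (463,-9,-0) (480,-8,1) [ 87 134 208]
168 (445,-18,-1) (463,-17,-0) (481,-17,-0) [ 87 133 206]
180 (446,-27,-0) (464,-24,10) (481,-26,-1) [120 167 251]
192 (446,-35,-1) (465,-20,69) (482,-34,-2) [118 164 249]
204 (446,-45,-1) (465,-26,68) (481,-37,23) [115 161 248]
216 (453,-30,78) (465,-30,78) (478,-29,80) [251 251 252]
228 (453,-36,80) (466,-35,80) (478,-35,79) [251 251 252]
240 (453,-42,80) (466,-41,80) (478,-41,79) [251 251 252]
252 (454,-48,81) (466,-47,82) (478,-47,81) [251 251 252]
264 (454,-53,83) (466,-53,82) (479,-53,83) [251 251 252]
276 (446,-102,-1) (466,-67,68) (468,17,238) [148 153 162]
288 (461,-24,162) (467,-23,163) (474,-23,162) [97 95 97]
300 (461,-27,163) (467,-26,163) (474,-27,162) [129 126 128]
312 (447,-128,6) (466,-127,7) (486,-127,7) [85 83 82]
324 (447,-139,6) (467,-138,7) (486,-136,8) [84 83 82]
336 (447,-149,7) (467,-148,8) (486,-148,7) [84 82 82]
348 (463,-27,180) (468,-28,179) (473,-27,180) [34 31 32]
```

Emit:
{"method": "servo_tool", "body": {"moves": [0, 0, 0, 0, 0.36, 0, 0, 0, 0, 0.36, 0, 0, 0.05, 0, 0.36, 0.05, 0, 0.1, 0, 0.36, 0.12, -0.01, 0.12, 0, 0.36, 0.19, -0.03, 0.12, 0, 0.36, 0.225, -0.035, 0.11, 0, 0.36, 0.225, -0.035, 0.07, 0, 0.36, 0.225, -0.035, 0.04, 0, 0.36, 0.225, -0.035, 0.03, 0, 0.36, 0.225, -0.035, 0.03, 0, 0.36]}}

```text
t: 29.33
eef_pos: [559.5, -67.0, 79.5]
tcp_rot: [-3.139, -0.001, 1.605]
ft_force: [-0.6, 0.8, -0.7]
opening: 0.375
grip_force: 30.0
```

```bash
python3 -c "
from h import *
tilt('pics/w3.png')"|tail -17
```

```text
156 (533,-25,-1) (552,-24,0) (568,-19,40) [ 85 131 203]
168 (533,-33,1) (552,-33,-2) (570,-32,-1) [ 84 131 203]
180 (533,-43,-1) (553,-38,22) (571,-41,0) [113 159 247]
192 (533,-52,-1) (554,-34,79) (571,-50,-1) [112 157 246]
204 (533,-61,-2) (554,-40,81) (570,-51,34) [109 154 244]
216 (542,-44,91) (555,-43,90) (567,-43,90) [249 249 249]
228 (542,-50,91) (555,-49,91) (567,-49,91) [248 249 249]
240 (543,-56,91) (555,-55,92) (567,-55,91) [248 249 249]
252 (543,-61,93) (555,-61,92) (567,-61,93) [248 249 249]
264 (543,-68,93) (555,-67,94) (568,-67,94) [247 249 249]
276 (535,-118,5) (555,-81,79) (569,-81,79) [141 145 154]
288 (551,-37,174) (557,-38,173) (563,-37,174) [93 91 92]
300 (551,-41,173) (557,-40,174) (563,-40,174) [122 120 122]
312 (535,-149,6) (555,-149,6) (575,-148,7) [81 80 78]
324 (535,-160,7) (555,-159,7) (576,-159,6) [80 79 78]
336 (535,-171,7) (556,-170,7) (576,-170,7) [79 79 78]
348 (552,-42,190) (557,-41,191) (562,-42,190) [30 27 28]
```

Emit:
{"method": "servo_tool", "body": {"moves": [0, -0.025, 0.002, 0, 0.377, 0, -0.045, 0.003, 0, 0.377, 0, -0.0575, 0.006, 0, 0.377, 0, -0.07, 0.008, 0, 0.377, 0, -0.08, 0.008, 0, 0.377, 0, -0.09, 0.008, 0, 0.377, 0, -0.1, 0.007, 0, 0.377, 0, -0.11, 0.005, 0, 0.377, 0, -0.12, 0.003, 0, 0.377, 0, -0.13, 0, 0, 0.377]}}

```text
t: 30.22
eef_pos: [560.3, -119.4, 80.6]
tcp_rot: [3.141, -0.0, 1.605]
ft_force: [0.8, 1.4, -0.4]
opening: 0.379
grip_force: 6.5
```

```bash
python3 -c "
from h import *
tilt('pics/w3.png')"|tail -17
```

```text
156 (534,-77,-1) (553,-72,37) (569,-72,31) [ 94 133 225]
168 (534,-86,0) (554,-79,47) (569,-78,45) [239 242 248]
180 (534,-95,-1) (554,-86,44) (569,-86,43) [238 242 247]
192 (537,-99,25) (555,-83,95) (567,-83,94) [ 97 136 229]
204 (542,-91,86) (555,-89,93) (567,-89,91) [ 96 135 228]
216 (544,-95,96) (555,-94,96) (567,-94,95) [189 196 208]
228 (544,-100,98) (556,-99,99) (567,-98,100) [238 242 247]
240 (544,-107,96) (556,-105,98) (568,-106,97) [237 241 247]
252 (543,-114,94) (556,-113,94) (568,-113,94) [237 241 247]
264 (543,-121,91) (556,-121,91) (569,-120,93) [237 241 247]
276 (536,-170,7) (555,-170,7) (575,-169,7) [83 82 81]
288 (551,-90,173) (557,-90,174) (563,-90,174) [94 91 93]
300 (551,-92,176) (557,-92,176) (563,-92,175) [124 122 123]
312 (536,-203,5) (556,-201,8) (576,-200,7) [81 80 80]
324 (536,-213,6) (556,-212,7) (558,-49,250) [81 80 79]
336 (536,-224,8) (557,-224,6) (577,-223,7) [81 80 79]
348 (553,-94,191) (558,-94,192) (563,-93,193) [31 29 29]
```

Emit:
{"method": "servo_tool", "body": {"moves": [0, -0.01, -0.004, 0, 0.377, 0, -0.02, -0.009, 0, 0.377, 0, -0.03, -0.015, 0, 0.377, 0, -0.04, -0.021, 0, 0.377, 0, -0.05, -0.028, 0, 0.377, 0, -0.06, -0.035, 0, 0.377, 0, -0.065, -0.038, 0, 0.36, 0, -0.065, -0.038, 0, 0.36]}}

```text
t: 30.93
eef_pos: [560.4, -145.6, 65.3]
tcp_rot: [3.141, -0.0, 1.604]
ft_force: [1.3, -0.6, 4.2]
opening: 0.372
grip_force: 30.0
```

```bash
python3 -c "
from h import *
tilt('pics/w3.png')"|tail -18
```

```text
144 (536,-93,-0) (554,-89,53) (567,-89,51) [181 186 197]
156 (541,-95,58) (554,-96,45) (568,-96,44) [183 188 199]
168 (542,-100,65) (554,-102,48) (568,-102,49) [233 237 243]
180 (542,-106,69) (555,-108,53) (568,-107,55) [233 237 244]
192 (543,-111,74) (555,-113,59) (568,-113,60) [233 237 243]
204 (543,-116,78) (556,-111,93) (566,-111,93) [ 76 105 183]
216 (544,-120,83) (556,-118,90) (567,-117,91) [ 72 101 173]
228 (544,-124,88) (556,-124,89) (567,-124,88) [233 237 243]
240 (545,-129,92) (556,-128,92) (567,-128,92) [234 238 244]
252 (544,-137,85) (556,-137,84) (568,-137,84) [185 190 201]
264 (543,-151,68) (555,-179,6) (574,-178,6) [100  98 100]
276 (537,-189,7) (555,-188,7) (574,-188,6) [82 81 80]
288 (551,-116,159) (557,-116,159) (564,-116,159) [92 90 92]
300 (551,-119,160) (557,-119,160) (564,-119,160) [123 121 122]
312 (537,-219,7) (556,-218,7) (575,-217,7) [80 79 78]
324 (537,-229,7) (557,-228,6) (576,-227,7) [81 79 79]
336 (537,-240,7) (557,-238,7) (576,-237,8) [80 79 78]
348 (553,-120,177) (558,-120,176) (563,-120,176) [31 27 28]
```

Emit:
{"method": "servo_tool", "body": {"moves": [0, 0, 0.05, 0, 0.36, 0, 0, 0.08, 0, 0.36, 0, -0.06, 0.08, 0, 0.36, 0, -0.13, 0.08, 0, 0.36, 0, -0.1875, 0.07, 0, 0.36, 0, -0.1875, 0.03, 0, 0.36, 0, -0.1875, 0.01, 0, 0.36, 0, -0.1875, -0.005, 0, 0.36, 0, -0.1875, -0.013, 0, 0.36, 0, -0.1875, -0.015, 0, 0.377, 0, -0.1875, -0.015, 0, 0.377]}}

```text
t: 31.9
eef_pos: [560.4, -219.5, 59.5]
tcp_rot: [-3.141, -0.0, 1.606]
ft_force: [0.8, 0.3, -1.5]
opening: 0.379
grip_force: 7.0
```

Emit:
{"method": "servo_tool", "body": {"moves": [0, -0.004, -0.009, 0, 0.377, 0, -0.013, -0.018, 0, 0.377, 0, -0.026, -0.026, 0, 0.377, 0, -0.036, -0.036, 0, 0.377, 0, -0.046, -0.046, 0, 0.377, 0, -0.055, -0.056, 0, 0.377, 0, -0.063, -0.068, 0, 0.377, 0, -0.07, -0.081, 0, 0.377]}}

```text
t: 32.57
eef_pos: [560.3, -248.7, 26.7]
tcp_rot: [3.141, 0.0, 1.604]
ft_force: [0.3, -1.6, 1.9]
opening: 0.381
grip_force: 8.7
```

```bash
python3 -c "
from h import *
tilt('pics/w3.png')"|tail -20
```

```text
120 (544,-180,48) (554,-179,49) (565,-179,49) [ 60  84 144]
132 (544,-185,49) (555,-184,49) (565,-184,51) [131 186 249]
144 (544,-190,49) (555,-190,43) (566,-189,44) [113 118 124]
156 (544,-195,50) (555,-196,36) (566,-195,37) [251 249 250]
168 (544,-200,52) (555,-201,38) (566,-201,38) [251 249 250]
180 (544,-205,52) (555,-207,39) (567,-206,39) [251 249 250]
192 (544,-210,52) (555,-212,40) (567,-212,40) [251 249 250]
204 (545,-215,53) (555,-218,42) (567,-217,42) [251 249 250]
216 (545,-220,55) (555,-224,41) (567,-223,43) [255 253 253]
228 (545,-225,56) (556,-224,59) (567,-224,57) [111 157 246]
240 (545,-231,57) (556,-230,59) (567,-230,57) [113 160 247]
252 (545,-236,57) (556,-230,70) (566,-230,70) [ 54  77 130]
264 (545,-242,57) (556,-241,59) (567,-240,59) [140 145 152]
276 (541,-273,6) (556,-272,7) (571,-272,7) [82 81 80]
288 (551,-219,120) (557,-219,121) (563,-219,120) [39 38 38]
300 (551,-222,122) (557,-221,122) (563,-221,122) [68 67 68]
312 (541,-298,6) (557,-298,6) (572,-296,7) [81 80 79]
324 (541,-306,7) (557,-306,6) (573,-305,6) [80 79 78]
336 (541,-314,7) (557,-314,7) (573,-314,7) [80 79 77]
348 (553,-223,138) (558,-222,139) (563,-223,137) [18 16 15]
```

Emit:
{"method": "servo_tool", "body": {"moves": [0, -0.003, -0.008, 0, 0.377, 0, -0.005, -0.016, 0, 0.377, 0, -0.007, -0.023, 0, 0.377, 0, -0.008, -0.028, 0, 0.377, 0, -0.008, -0.03, 0, 0.377, 0, -0.008, -0.03, 0, 0.377]}}

```text
t: 33.12
eef_pos: [560.1, -251.3, 15.2]
tcp_rot: [-3.141, 0.0, 1.605]
ft_force: [-1.1, -2.7, 4.2]
opening: 0.377
grip_force: 7.9
```

```bash
python3 -c "
from h import *
tilt('pics/w3.png')"|tail -20|head -14; python3 -c "
from h import *
print(state()['ft_force'],state()['eef_pos'])"
```

```text
120 (545,-182,51) (555,-182,62) (564,-181,61) [115 161 248]
132 (545,-187,49) (555,-186,51) (564,-186,51) [ 61  86 147]
144 (545,-191,50) (555,-191,51) (564,-191,52) [ 94 141 226]
156 (545,-196,48) (555,-197,36) (565,-197,37) [147 152 161]
168 (545,-201,49) (555,-202,37) (566,-202,37) [248 250 250]
180 (545,-206,49) (555,-208,36) (566,-207,36) [248 250 250]
192 (545,-211,49) (555,-213,36) (566,-213,36) [247 250 250]
204 (545,-216,50) (555,-219,35) (567,-219,36) [247 250 250]
216 (545,-221,48) (555,-225,36) (567,-224,35) [247 249 250]
228 (545,-226,49) (556,-228,44) (567,-227,44) [150 156 164]
240 (545,-232,48) (556,-231,50) (566,-230,51) [103 144 240]
252 (545,-238,48) (556,-237,49) (567,-236,50) [ 58  81 139]
264 (545,-243,48) (558,-181,185) (566,-238,58) [30 42 72]
276 (545,-249,48) (556,-248,49) (567,-248,49) [147 151 159]
[-1.05078457 -2.41293893  4.06739707] [ 560.1790335  -251.38394119   15.23954868]
```

Flat at z≈49, as expected. Release and rise.

Emit:
{"method": "servo_tool", "body": {"moves": [0, 0, 0, 0, 0.379, 0, 0, 0, 0, 0.39, 0, 0, 0, 0, 0.45, 0, 0, 0, 0, 0.5, 0, 0, 0.05, 0, 0.5, 0, 0, 0.13, 0, 0.5, 0, 0, 0.22, 0, 0.5, 0, 0.08, 0.3, 0, 0.5, 0, 0.17, 0.3, 0, 0.5, 0, 0.26, 0.3, 0, 0.5, 0, 0.35, 0.3, 0, 0.5, 0, 0.45, 0.3, 0, 0.5]}}

```text
t: 34.17
eef_pos: [559.9, -70.0, 135.3]
tcp_rot: [3.141, 0.0, 1.604]
ft_force: [-0.4, 1.0, 0.4]
opening: 0.497
grip_force: 0.0
```

Run:
```python
from h import *
p,d,c=grab("side");W=world(d,c)
q=(abs(W[...,0]-515)<85)&(W[...,1]<-115)&(W[...,1]>-370)&(W[...,2]>20)&(d>0)
k,l,s,ce=cv2.connectedComponentsWithStats(q.astype(np.uint8))
for i in range(1,k):
    if s[i,4]>40:
        P=W[l==i]; print(s[i,4],np.percentile(P,[3,97],axis=0).round(),np.percentile(P[:,2],[50,80,90]).round())
cv2.imwrite("pics/s4.png",cv2.resize(p[200:400,230:430],None,fx=2.5,fy=2.5,interpolation=2)); print(state()["eef_pos"])
```

```text
2284 [[ 485. -141.  373.]
 [ 580. -116.  497.]] [432. 465. 481.]
630 [[ 538. -252.   23.]
 [ 574. -176.   59.]] [45. 50. 51.]
944 [[ 444. -258.   27.]
 [ 488. -166.   63.]] [51. 54. 56.]
[559.21648471 -63.93059395 135.13275887]
```

View pics/s4.png

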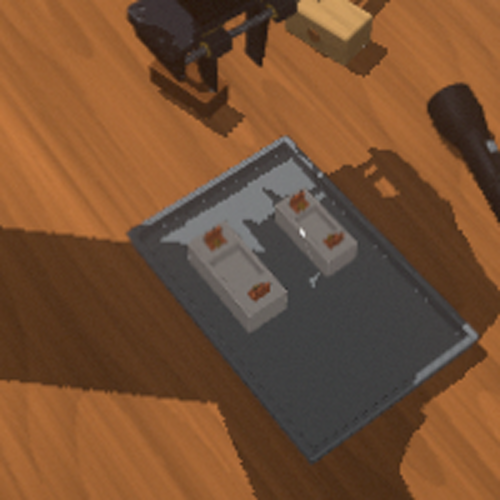

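The picture shows both carriers lying flat in the tray with their copper blades up: the large one at about (237,278) and the small one at about (315,230). The gripper is clear of them.

```bash
python3 -c "
from cell import *
print(job_done())"
```

```text
the job is handed in; nothing more can be done
None
```

I turned both fuse carriers over and set them in the tray, flat on their ridges with blades up, and handed the job in at about 34 s; the interface returned no verdict. To tip each one I hooked it over the tray's rim, and both slipped a short way (at most about 2 cm) in the light grip back onto their blades on the ledge before I regripped.

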